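# Mount a front-surface mirror by its edges and tip it up

## Task

Take the front-surface mirror out of its storage cradle by its edges and lay it, coating up, on the flat frame of the mirror stand; then push the sliding jaw against it so that it is held firmly between the two jaws, and last tip the frame, handle end up, to its stop and let go. Nothing may ever touch the mirror's coating, and the things lying about are to be left alone.

Things in the scene. Friction and masses are not known exactly. Their poses are not given: they have to be found in the camera images.
- mirror_mid (a point): Centre of the mirror, a bare glass plate 90 x 60 x 5 mm (x, y, z), 0.07 kg, half-way up its thickness; z points out of the coated face, which lies upward. It is to be held by its two long edges, near their middle, 60 mm apart.
- coating: The mirror's bright coating, 80 x 50 mm, flush with the glass on the upper face, with a 5 mm border of bare glass round it. Origin at the centre of the mirror's underside, 5 mm below the coating; axes as the mirror's. Nothing may touch it, neither fingers nor jaws.
- cradle_top (a point): Storage cradle, a fixed grey tray 116 x 84 mm (x along the mirror); this point, 20 mm above the table, is the middle of its two cross ribs, narrower than the mirror, on which the underside rests. Fences 27 mm high stand at both short ends, four pins 24 mm high near the corners; the middle of the long edges is free down to the floor, 8 mm above the table.
- bed (a point): On the bed of the stand's frame (a spine 36 mm wide, free at its sides), where the centre of the mirror's underside lies once clamped; 40 mm above the table while flat. x points along the frame to the hinge, y across, z out of the bed. Lay the mirror with its long side along x and its centre about 10 mm towards the handle (x = -10 mm): it then clears the lips of both jaws by 6 mm or more.
- lug (a point): Middle of the flat black back of the sliding jaw's thumb lug (36 mm wide), which looks towards the handle; 14 mm above the bed plane, the lug's top is 4 mm higher. Push it along the bed's +x to close the jaw. Behind it the space over the spine, whose top is 2 mm below the bed plane, is free as far as the handle.
- jaw (a joint): Sliding jaw, 60 mm wide, at the handle end: 0 m open, grows towards the fixed jaw, 0.028 when both touch the mirror, 0.036 at its stop. It starts at 0 to 0.008, resists with 3 N and stays where left. Its face is at bed x = -73 mm + this value, the fixed jaw's at +45 mm. Both have lips that reach 3.5 mm over the bed, 6.5 to 10 mm above it; the glass edge slides under them.
- handle (a point): Middle of the frame's round steel handle bar, 10 mm thick, 60 mm long, along the bed's y; 153 mm from point bed against its x and 1 mm below its plane; 39 mm above the table while flat. Between it and the end of the frame are 30 mm of free space, down to the base plate (12 mm high).
- frame_hinge (a point): Middle of the frame's hinge axis, parallel to the bed's y, 44 mm above the table; 228 mm from the handle bar along the frame and 5 mm above it while flat. The frame turns about it with its handle end going up.
- frame (a joint): Angle of the frame: 0 rad flat, 1.22 rad tipped up at its stop. A friction hinge: it stays where it is left; lifting by the handle takes about 5 N.
- eraser: Eraser in a card sleeve, 21 x 50 x 12 mm, loose bystander; origin at its underside.
- compass: Round plotting compass, 44 mm wide, 11 mm high, loose bystander; origin at its underside.
- film_pot: Black pot with a grey lid, 34 mm wide, 50 mm high, loose bystander; origin at its underside.
Things that resemble listed ones, but are neither listed nor needed, are in the scene too. Leave any red look-alike of the part that bears mirror_mid alone.

How it is judged:
By the outcome, as a careful person would: the job done as asked, in the order asked, and still so for the second after the job is handed in, with the robot touching nothing.
It also fails if it takes over 72 s, if anything falls off the work surface, if the arm or the gripper's body presses on something with over 40 N, if the wrist force passes 120 N, or if a joint passes its speed limit or range.

## Robot

A 7-joint arm with a two-finger parallel gripper is mounted at the origin on the work surface; the furniture and walls round the work are solid. World frame = base frame: x ahead of the robot, y to its left, z up, the work surface at z = 0. Lengths are in m, angles in rad, forces in N, time in s.
With the tool pointing down it reaches from about 0.4 to 0.875 m from the base axis. Payload 19.3 kg.
Tool frame: the origin (TCP) lies between the finger pads; the fingertips stand 17 mm ahead of it and the grasp point (between the pads) lies 2 mm behind it (bot.tips_ahead is the z of the fingertips in the tool frame, in m); z points along the fingers, y is the direction in which the jaws open and shut (so a half turn about z gives the same grasp; the last joint's range is limited). The gripper opens to 85 mm and grips with 20 to 120 N. Pads are 22 mm wide; open, the fingers measure 114 mm over their backs; the gripper's body (76 mm by 85 mm) begins 54 mm behind the grasp point. The pads swing forward as they close: fully open they stand 13 mm farther back than shut.
Start: joints at [1.15, 0.521, -0.036, 1.599, 0.021, 1.021, -0.113], TCP at [0.215, -0.587, 0.248] pointing down, gripper open.
Joint ranges: [-2.91, 2.91], [-0.3, 2.13], [-1.5, 1.42], [0.17, 2.43], [-1.26, 4.41], [0.16, 1.93], [-2.52, 2.52]. Speed limits (rad/s): [1.89, 1.89, 2.39, 2.39, 3.01, 3.01, 3.01].

## Interface

Orientations are given as [roll, pitch, yaw] about the fixed x, y, z axes, in that order (R = Rz(yaw) Ry(pitch) Rx(roll)).
In Python, from workcell import telemetry, cams, job, bot gives the robot as it stands.
- The arm moves only by the tool arm_command, never from a script. Its argument "deltas" is a list of rows, each a list of 7 numbers: the opening, from -1 (shut) to 1 (fully open), so that 0 is half open, then the shift along the tool's x, y, z normalised to -1 to 1, where 1 is 150 mm, then the turn, a rotation vector about the tool's x, y, z normalised to -1 to 1, where 1 is 45 degrees. In form: [[hand, tx, ty, tz, rx, ry, rz], ...]. A call has 1 to 8 rows; each row is the pose to reach, as a shift and turn from the pose commanded when the call began, along the tool's axes at that moment; what a row does not reach only later rows make up. A row lasts 1/8 s, in which the tool goes at most 62.5 mm and 10.7 degrees, less where a joint would pass 70% of its speed; a pose out of reach is approached as far as the arm can. A call with a number of a shift or a turn outside -1 to 1 is refused whole. A call with a gripper value outside its range is refused whole. The fingers move at their own pace and stop on an object; "newtons" is the grip in N (left out, the last holds). Time passes only in rows, so rows that repeat a pose let the fingers close. It gives the time, the measured TCP pose, the force and the opening at its end, in the units of the state.
- telemetry.observe(): the state, without advancing time (a new reading comes with each control period).
- cams.grab_frame(name): name is "scene" or "top"; returns the picture (480x640x3 uint8, blue, green, red); there is no depth.
- cams.get_calibration(name): a dict with "fx", "fy", "cx", "cy" (pixels), "R" (3x3) and "t" (3): a world point X has camera coordinates R X + t. Camera axes: x right, y down, z forward; pixel columns grow to the right and rows downward; lengths in m; the calibration is good to about 2 mm. A picture is of the moment at which its call begins. get_calibration takes no time and is no camera call.
- job.job_done(): hands the job in, once; it reports no verdict.
The state is a dict: "clock": time; "qpos": joint angles; "qd": joint speeds; "joint_efforts": joint torques, N m; "position": TCP position; "tool_rot": TCP orientation; "force": force on the tool from outside, world axes, zero at the start; "moment": the same for the moment, N m; "grip_width": finger opening in m.
Only numpy, scipy, OpenCV 4.12 (cv2) and the standard library are available. Lean on these libraries where they do the work, as an engineer would, in place of code of your own. Each camera call takes 0.05 s, during which the arm holds its last target.

## Working session

There is one attempt and no reset: what is moved stays moved. The work goes in short steps, Python scripts to look and compute and a tool call to move; the robot and the scene stay as the last step left them, time stands still between calls to the robot, and variables do not carry over. Pictures are saved under pics/ and viewed, and the job is handed in when it is done.

Besides the shell and the picture viewer there is one more tool, called as name(argument=value, ...) on one line, values as JSON. arm_command: Moves the arm, as the interface text tells. Its arguments: {"type":"object","properties":{"deltas":{"type":"array","items":{"type":"array","items":{"type":"number"}}},"newtons":{"type":"number"}},"required":["deltas"]}

```bash
ls; mkdir -p pics
python3 - <<'E'
from workcell import telemetry,cams,job,bot
import cv2
print(telemetry.observe()); print(bot.tips_ahead)
for n in("scene","top"):
    cv2.imwrite(f"pics/{n}0.png",cams.grab_frame(n)); print(n,cams.get_calibration(n))
E
```

```text
pics
{'clock': 0.0, 'qpos': array([ 1.14978516,  0.52202143, -0.03635119,  1.60001741,  0.02120524,
        1.0211177 , -0.1128205 ]), 'qd': array([ 3.01229499e-04, -1.25326723e-03, -6.48067146e-06, -1.95713847e-04,
       -2.44774360e-03, -1.54721127e-03, -1.80803341e-03]), 'joint_efforts': array([ 2.72158803e-03, -9.27104616e+01,  1.98104471e+00, -3.69933522e+01,
        1.79612834e-02,  8.18891072e-03,  2.96184658e-05]), 'position': array([ 0.21464973, -0.58662998,  0.24771747]), 'tool_rot': array([-3.14041656e+00,  7.81016871e-05,  3.50804274e-01]), 'force': array([ 0.40512846,  0.07879393, -0.2681449 ]), 'moment': array([-0.07283075, -0.04108205,  0.02243327]), 'grip_width': 0.0856095856344441}
0.017
scene {'fx': 588.5520149498302, 'fy': 588.5520149498302, 'cx': 310.67797468642306, 'cy': 240.54119871909234, 'R': array([[-0.88448309, -0.4663279 , -0.0150983 ],
       [-0.17952151,  0.37001026, -0.91151765],
       [ 0.43065264, -0.80351148, -0.41098371]]), 't': array([0.44750792, 0.19639925, 0.96963515])}
top {'fx': 450.7635206246652, 'fy': 450.7635206246652, 'cx': 316.44503418046736, 'cy': 243.91349577055837, 'R': array([[ 0.03902671, -0.99923167,  0.00360286],
       [-0.97283803, -0.0388187 , -0.22820886],
       [ 0.22817337,  0.00540124, -0.97360553]]), 't': array([-0.11824949,  0.56924223,  1.00574206])}
```

View pics/scene0.png

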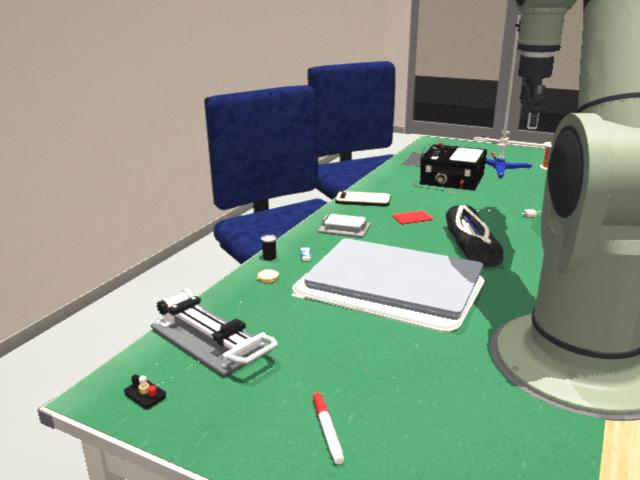

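View pics/top0.png

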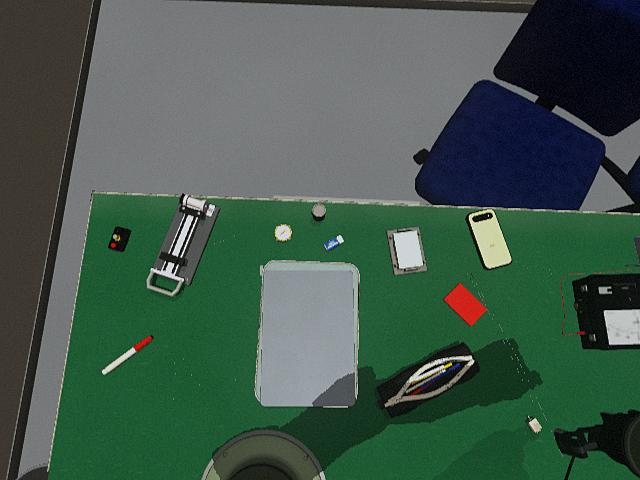

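The mirror sits in its cradle at top px (407,250). The stand has its hinge end near (196,207) and its handle near (165,285). The red decoy is at (466,303). I'll zoom in.

Run:
```python
import cv2,numpy as np
t=cv2.imread("pics/top0.png");s=cv2.imread("pics/scene0.png")
a=cv2.resize(t[185:305,135:235],None,fx=5,fy=5,interpolation=cv2.INTER_CUBIC)
cv2.imwrite("pics/z1.png",a)
a=cv2.resize(t[215:285,375:440],None,fx=8,fy=8,interpolation=cv2.INTER_CUBIC)
cv2.imwrite("pics/z2.png",a)
a=cv2.resize(s[280:380,145:285],None,fx=5,fy=5,interpolation=cv2.INTER_CUBIC)
cv2.imwrite("pics/z3.png",a)
a=cv2.resize(s[200:245,310:380],None,fx=10,fy=10,interpolation=cv2.INTER_CUBIC)
cv2.imwrite("pics/z4.png",a)
```

```text
(no output)
```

View pics/z1.png

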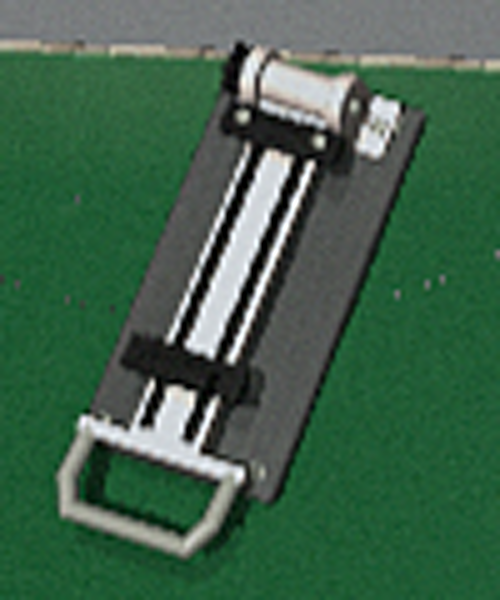

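View pics/z2.png

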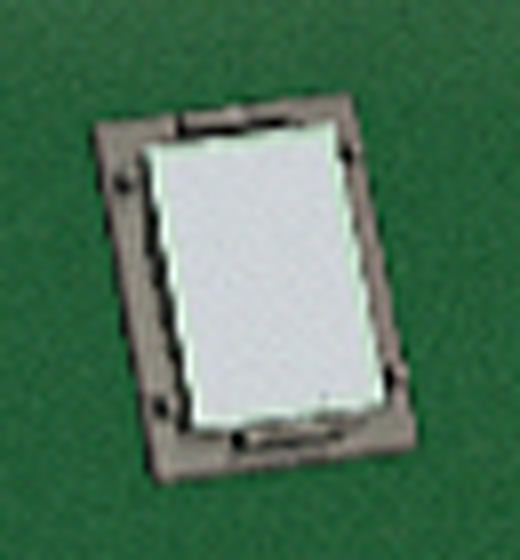

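View pics/z3.png

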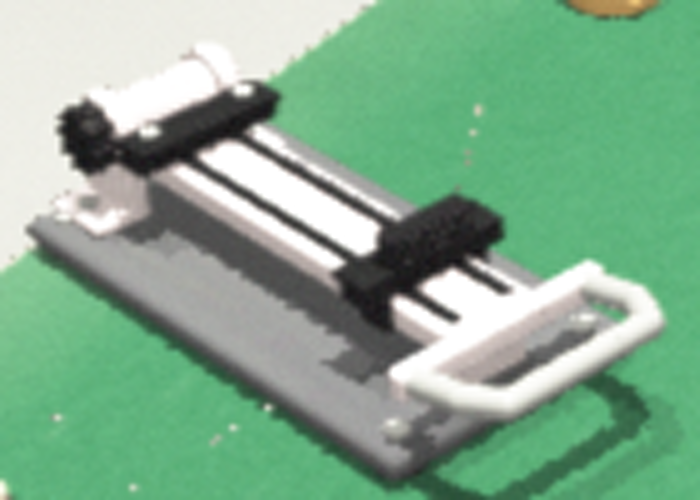

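View pics/z4.png

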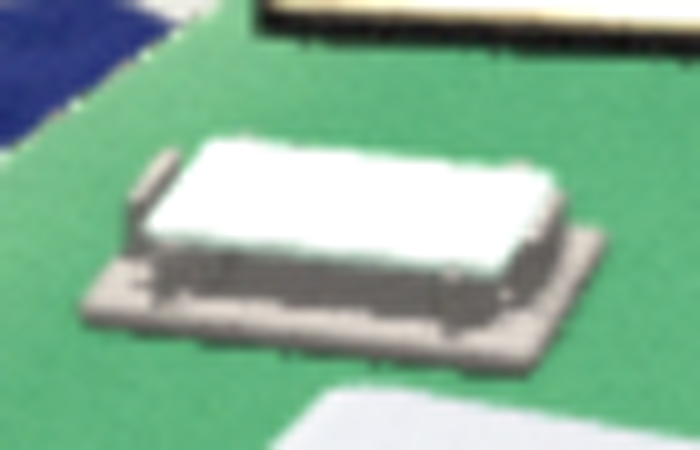

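```bash
cat > h.py <<'E'
import numpy as np,cv2
from workcell import telemetry,cams,job,bot
C={n:cams.get_calibration(n) for n in("scene","top")}
def cast(n,px,z):
    c=C[n];px=np.atleast_2d(px).astype(float)
    d=np.c_[(px[:,0]-c['cx'])/c['fx'],(px[:,1]-c['cy'])/c['fy'],np.ones(len(px))]@c['R']
    o=-c['R'].T@c['t']; k=(z-o[2])/d[:,2]
    return o+d*k[:,None]
def proj(n,X):
    c=C[n];q=np.atleast_2d(X)@c['R'].T+c['t']
    return np.c_[c['fx']*q[:,0]/q[:,2]+c['cx'],c['fy']*q[:,1]/q[:,2]+c['cy']]
def mrect(n,mask,box,z):
    m=np.zeros_like(mask);x0,y0,x1,y1=box;m[y0:y1,x0:x1]=mask[y0:y1,x0:x1]
    cs,_=cv2.findContours(m,cv2.RETR_EXTERNAL,cv2.CHAIN_APPROX_NONE)
    c=max(cs,key=cv2.contourArea)[:,0]
    ys,xs=np.nonzero(cv2.drawContours(np.zeros_like(m),[c[:,None]],-1,1,-1))
    p=cast(n,np.c_[xs,ys],z)
    return p,cv2.minAreaRect((p[:,:2]*1000).astype(np.float32)),(xs,ys)
E
python3 - <<'E'
from h import *
for n,box,thr in(("top",(375,215,440,285),175),("scene",(318,205,372,230),215)):
    im=cv2.imread(f"pics/{n}0.png"); g=im.min(2)
    m=((g>thr)*255).astype(np.uint8)
    p,r,_=mrect(n,m,box,.025); print(n,len(p),p.mean(0),r)
im=cv2.imread("pics/top0.png");hs=cv2.cvtColor(im,cv2.COLOR_BGR2HSV)
# bystanders & handle
for nm,px,z in(("handleL",(149,286),.039),("handleR",(172,295),.039),("handlemid",(160.6,290.5),.039),("eraser",(333,243),.01),("compass",(283,232),.01),("pot",(319,210),.05),("fixjaw",(192.5,211.5),.048),("slidejaw",(173,257.5),.05)):
    print(nm,cast("top",px,z)[0])
E
```

```text
top 817 [ 0.57856149 -0.32089831  0.025     ] ((579.66455078125, -320.71307373046875), (88.12882232666016, 58.561485290527344), 9.695528030395508)
scene 342 [ 0.58137163 -0.32775147  0.025     ] ((581.4655151367188, -328.1109313964844), (92.03685760498047, 61.16288375854492), 9.103612899780273)
handleL [0.46091574 0.29927431 0.039     ]
handleR [0.44168857 0.24214658 0.039     ]
handlemid [0.45129048 0.27041051 0.039     ]
eraser [ 0.59060138 -0.13677125  0.01      ]
compass [ 0.61405148 -0.00996496  0.01      ]
pot [ 0.66301301 -0.09854902  0.05      ]
fixjaw [0.64730524 0.21197102 0.048     ]
slidejaw [0.5301378  0.24628923 0.05      ]
```

Run:
```python
from h import *
q=np.array([(205,138),(555,172),(500,270),(145,236)])/10+[310,200]-.5+.05
P=cast("scene",q,.025);print(P.round(4),P.mean(0))
q=np.array([(146,148),(333,122),(386,398),(195,426)])/8+[375,215]-.5+.06
P=cast("top",q,.025);print(P.round(4),P.mean(0), np.linalg.norm(np.diff(P,axis=0),axis=1))
# cradle corners z=8mm
q=np.array([(95,125),(350,95),(415,445),(158,482)])/8+[375,215]-.5
P=cast("top",q,.008);print("cradle",P.round(4),P.mean(0), np.linalg.norm(np.diff(P,axis=0),axis=1))
q=np.array([(80,305),(530,355),(607,232)])/10+[310,200]-.5
print(cast("scene",q,.008))
# triangulate handle etc
def tri(a,b):
    A=[];B=[]
    for n,px in(("top",a),("scene",b)):
        c=C[n];Pm=np.diag([1,1,1.])
        K=np.array([[c['fx'],0,c['cx']],[0,c['fy'],c['cy']],[0,0,1]])
        A.append(K@np.c_[c['R'],c['t']]);B.append(np.array(px,float))
    X=cv2.triangulatePoints(A[0],A[1],B[0],B[1])[:,0];return X[:3]/X[3]
z1=lambda x,y:(x/5+135-.4,y/5+185-.4); z3=lambda x,y:(x/5+145-.4,y/5+280-.4)
for nm,a,b in(("mir nearL",(146,148),(145,236)),):pass
m=tri(((146/8+375-.5),(148/8+215-.5)),((205/10+310-.5),(138/10+200-.5)));print(m)
print("barcorner1",tri(z1(72,508),z3(640,322)),"2",tri(z1(185,548),z3(505,408)))
print("end plate corner", tri(z1(82,420),z3(592,268)),tri(z1(242,472),z3(398,380)))
print("slots", tri(z1(143,427),z3(510,290)),tri(z1(190,440),z3(455,318)))
print("screws fixed jaw",tri(z1(243,118),z3(243,90)),tri(z1(319,142),z3(150,132)))
print("pot",tri((319,210),(269,240)))
```

```text
[[ 0.634  -0.3506  0.025 ]
 [ 0.544  -0.368   0.025 ]
 [ 0.5311 -0.3035  0.025 ]
 [ 0.6186 -0.2853  0.025 ]] [ 0.58192836 -0.32685717  0.025     ]
[[ 0.6184 -0.2841  0.025 ]
 [ 0.6291 -0.3424  0.025 ]
 [ 0.5422 -0.3576  0.025 ]
 [ 0.5312 -0.2991  0.025 ]] [ 0.58021128 -0.32081396  0.025     ] [0.05920163 0.08814765 0.05947788]
cradle [[ 0.6299 -0.2707  0.008 ]
 [ 0.643  -0.3515  0.008 ]
 [ 0.5313 -0.3702  0.008 ]
 [ 0.5165 -0.2906  0.008 ]] [ 0.58016539 -0.32076505  0.008     ] [0.08180747 0.11329282 0.08096619]
[[ 0.63178735 -0.27520579  0.008     ]
 [ 0.51945391 -0.29537774  0.008     ]
 [ 0.53252788 -0.37538373  0.008     ]]
[ 0.60410137 -0.2809202   0.0559868 ]
barcorner1 [0.43762924 0.27807662 0.07080131] 2 [0.46935248 0.26451956 0.01237597]
end plate corner [0.46693113 0.27018453 0.07983683] [ 0.51754508  0.25011048 -0.00272514]
slots [0.49017494 0.26046088 0.05443565] [0.50532527 0.25385019 0.03178829]
screws fixed jaw [0.63240248 0.21968835 0.07347085] [0.66398581 0.20996035 0.03552288]
pot [ 0.6633012  -0.09893896  0.04615324]
```

```bash
cat >> h.py <<'E'
def tri(a,b):
    A=[];B=[]
    for n,px in(("top",a),("scene",b)):
        c=C[n]
        K=np.array([[c['fx'],0,c['cx']],[0,c['fy'],c['cy']],[0,0,1]])
        A.append(K@np.c_[c['R'],c['t']]);B.append(np.array(px,float))
    X=cv2.triangulatePoints(A[0],A[1],B[0],B[1])[:,0];return X[:3]/X[3]
E
python3 - <<'E'
from h import *
z1=lambda x,y:(x/5+135-.4,y/5+185-.4); z3=lambda x,y:(x/5+145-.4,y/5+280-.4)
for nm,z,a,b in(("bar1",.039,(72,508),(505,408)),("bar2",.039,(185,548),(640,322)),("plate1",.042,(82,420),(398,380)),("plate2",.042,(242,472),(592,268)),
 ("slot1",.04,(143,427),(455,318)),("slot2",.04,(190,440),(510,290)),("screw1",.05,(243,118),(150,132)),("screw2",.05,(319,142),(243,90))):
    print(nm,tri(z1(*a),z3(*b)).round(4),cast("top",z1(*a),z)[0].round(4),cast("scene",z3(*b),z)[0].round(4))
E
```

```text
bar1 [0.461  0.2989 0.0409] [0.4604 0.2992 0.039 ] [0.4632 0.2968 0.039 ]
bar2 [0.4451 0.243  0.0432] [0.4435 0.2433 0.039 ] [0.4498 0.2378 0.039 ]
plate1 [0.5023 0.2994 0.0388] [0.5025 0.2985 0.042 ] [0.499  0.3029 0.042 ]
plate2 [0.4801 0.2195 0.0402] [0.4805 0.2193 0.042 ] [0.4781 0.2217 0.042 ]
slot1 [0.5005 0.2686 0.0438] [0.5006 0.2696 0.04  ] [0.5042 0.2641 0.04  ]
slot2 [0.4948 0.2456 0.0426] [0.4952 0.2464 0.04  ] [0.4972 0.2424 0.04  ]
screw1 [0.6534 0.2339 0.0546] [0.6542 0.2351 0.05  ] [0.6594 0.2279 0.05  ]
screw2 [0.6425 0.1954 0.0547] [0.6435 0.1966 0.05  ] [0.6484 0.189  0.05  ]
```

```bash
cat >> h.py <<'E'
from scipy.spatial.transform import Rotation as Ro
def delta(target,rpy,grip=None):
    s=telemetry.observe();R0=Ro.from_euler('xyz',s['tool_rot']);p=s['position']
    d=R0.inv().apply(np.array(target)-p)/.15
    r=(R0.inv()*Ro.from_euler('xyz',rpy)).as_rotvec()/(np.pi/4)
    print("pos",p.round(4),"rpy",s['tool_rot'].round(4),"q",s['qpos'].round(2),"F",s['force'].round(1),"w",round(s['grip_width'],4),"t",s['clock'])
    print("delta",d.round(3),"turn",r.round(3))
E
python3 - <<'E'
from h import *
print(cast("scene",[(500,168),(545,165),(455,175)],0))
delta([.581,-.322,.13],[np.pi,0,.168])
E
```

```text
[[ 0.3374359  -1.00837627  0.        ]
 [ 0.21127892 -1.1038796   0.        ]
 [ 0.44960005 -0.87415142  0.        ]]
pos [ 0.2146 -0.5867  0.2478] rpy [-3.1406e+00  1.0000e-04  3.5080e-01] q [ 1.15  0.52 -0.04  1.6   0.02  1.02 -0.11] F [1.3 0.2 0. ] w 0.0857 t 0.1
delta [ 2.9   -0.817  0.786] turn [-0.001  0.     0.233]
```

arm_command(deltas=[[1,0.3,-0.09,0,0,0,0.05],[1,0.6,-0.18,0,0,0,0.1],[1,0.96,-0.27,0,0,0,0.15],[1,0.96,-0.27,0,0,0,0.15]], newtons=20)

```text
clock: 0.6
position: [0.3401, -0.4964, 0.248]
tool_rot: [-3.14, -0.002, 0.239]
force: [-1.0, 0.0, -0.0]
grip_width: 0.0852
```

arm_command(deltas=[[1,0.3,-0.09,0,0,0,0.02],[1,0.6,-0.18,0,0,0,0.05],[1,0.96,-0.27,0,0,0,0.08],[1,0.96,-0.27,0,0,0,0.08]])

```text
clock: 1.1
position: [0.4702, -0.4239, 0.2476]
tool_rot: [-3.14, -0.001, 0.175]
force: [-1.0, -0.5, -0.4]
grip_width: 0.0854
```

Run:
```python
from h import *
delta([.581,-.322,.13],[np.pi,0,.168])
```

```text
pos [ 0.4702 -0.4239  0.2476] rpy [-3.1401e+00 -1.0000e-03  1.7550e-01] q [ 0.67  0.54 -0.04  1.58  0.02  1.03 -0.77] F [-1.  -0.5 -0.4] w 0.0854 t 1.1
delta [ 0.845 -0.539  0.786] turn [-0.002 -0.001  0.01 ]
```

arm_command(deltas=[[1,0.3,-0.18,0.1,0,0,0.01],[1,0.6,-0.36,0.3,0,0,0.01],[1,0.845,-0.54,0.6,0,0,0.01],[1,0.845,-0.54,0.7,0,0,0.01],[1,0.845,-0.54,0.7,0,0,0.01]])

```text
clock: 1.72
position: [0.5766, -0.3264, 0.1421]
tool_rot: [-3.141, 0.003, 0.162]
force: [-0.4, -1.5, -0.3]
grip_width: 0.0852
```

Run:
```python
from h import *
delta([.581,-.322,.03],[np.pi,0,.168])
s=cams.grab_frame("scene");t=cams.grab_frame("top")
cv2.imwrite("pics/s1.png",cv2.resize(s[100:260,260:440],None,fx=4,fy=4,interpolation=cv2.INTER_CUBIC))
cv2.imwrite("pics/t1.png",cv2.resize(t[180:320,340:500],None,fx=4,fy=4,interpolation=cv2.INTER_CUBIC))
p=telemetry.observe()['position'];print(proj("scene",p),proj("top",p))
```

```text
pos [ 0.5766 -0.3264  0.1421] rpy [-3.1409e+00  2.6000e-03  1.6160e-01] q [ 0.46  0.7  -0.05  1.58  0.04  0.87 -1.02] F [-0.4 -1.5 -0.3] w 0.0852 t 1.725
delta [ 0.036 -0.024  0.747] turn [-0.001  0.003 -0.008]
[[346.87405505 174.37479654]] [[421.51753009 238.23480874]]
```

View pics/s1.png

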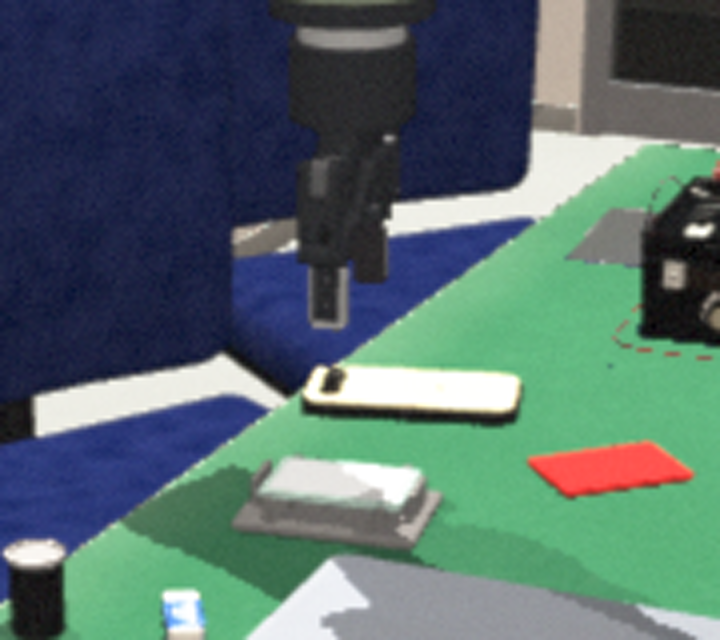

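View pics/t1.png

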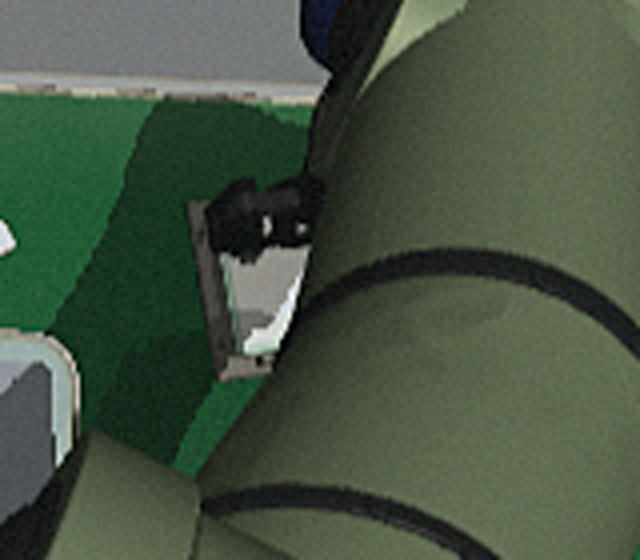

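The scene view shows the open fingertips at px (342,180) and (353,169). That matches the TCP column, and the tips are about level with the TCP when open. I'll go down in steps.

arm_command(deltas=[[1,0.035,-0.01,0.2,0,0,-0.005],[1,0.035,-0.01,0.4,0,0,-0.005],[1,0.035,-0.01,0.5,0,0,-0.005],[1,0.035,-0.01,0.5,0,0,-0.005],[1,0.035,-0.01,0.5,0,0,-0.005]])

```text
clock: 2.45
position: [0.5834, -0.3238, 0.0697]
tool_rot: [3.141, -0.001, 0.166]
force: [0.2, 0.2, 0.7]
grip_width: 0.0855
```

Run:
```python
from h import *
delta([.581,-.3235,.025],[np.pi,0,.168])
s=cams.grab_frame("scene");t=cams.grab_frame("top")
cv2.imwrite("pics/s2.png",cv2.resize(s[120:250,290:420],None,fx=5,fy=5,interpolation=cv2.INTER_CUBIC))
p=telemetry.observe()['position'];print(proj("scene",p),proj("top",p))
```

```text
pos [ 0.5834 -0.3238  0.0697] rpy [ 3.1406e+00 -1.3000e-03  1.6570e-01] q [ 0.45  0.8  -0.05  1.6   0.05  0.75 -1.03] F [0.2 0.2 0.7] w 0.0855 t 2.45
delta [-0.016 -0.005  0.298] turn [ 0.001 -0.002 -0.003]
[[343.61559898 203.46226726]] [[412.59364539 243.19604589]]
```

View pics/s2.png

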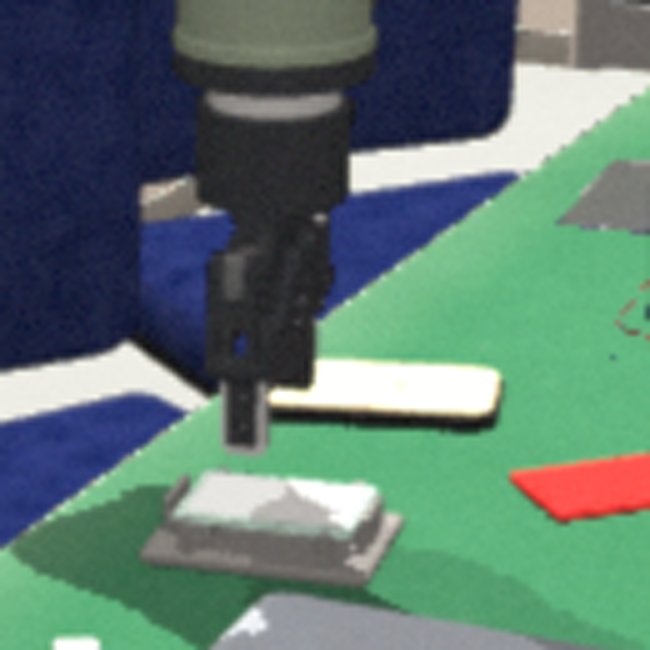

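arm_command(deltas=[[1,-0.015,0.0,0.08,0,0,-0.002],[1,-0.015,0.0,0.16,0,0,-0.002],[1,-0.015,0.0,0.24,0,0,-0.002],[1,-0.015,0.0,0.295,0,0,-0.002],[1,-0.015,0.0,0.295,0,0,-0.002],[1,-0.015,0.0,0.295,0,0,-0.002]])

```text
clock: 3.3
position: [0.5809, -0.3236, 0.0243]
tool_rot: [3.141, -0.0, 0.168]
force: [-0.5, 0.2, -0.3]
grip_width: 0.0854
```

Run:
```python
from h import *
delta([.581,-.3235,.025],[np.pi,0,.168])
s=cams.grab_frame("scene")
cv2.imwrite("pics/s3.png",cv2.resize(s[180:250,300:390],None,fx=8,fy=8,interpolation=cv2.INTER_CUBIC))
```

```text
pos [ 0.5809 -0.3236  0.0243] rpy [ 3.1414e+00 -3.0000e-04  1.6780e-01] q [ 0.45  0.86 -0.05  1.61  0.06  0.67 -1.03] F [-0.5  0.2 -0.3] w 0.0854 t 3.3
delta [ 0.001 -0.001 -0.005] turn [ 0. -0. -0.]
```

View pics/s3.png

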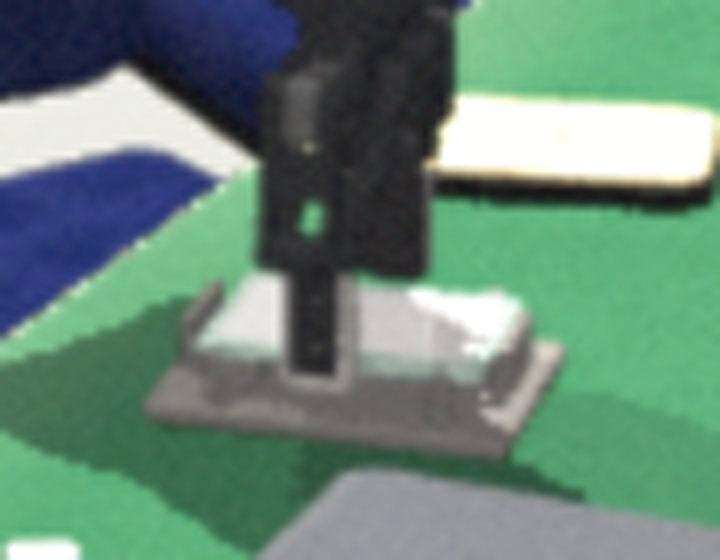

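arm_command(deltas=[[0.7,0,0,0,0,0,0],[0.55,0,0,0,0,0,0],[0.5,0,0,0,0,0,0],[0.45,0,0,0,0,0,0],[0.4,0,0,0,0,0,0],[0.3,0,0,0,0,0,0],[0.2,0,0,0,0,0,0],[0.2,0,0,0,0,0,0]], newtons=25)

```text
clock: 4.35
position: [0.5808, -0.3235, 0.0243]
tool_rot: [-3.142, -0.0, 0.168]
force: [-0.8, 1.3, 5.7]
grip_width: 0.0598
```

Run:
```python
from h import *
delta([.581,-.3235,.025],[np.pi,0,.168])
s=cams.grab_frame("scene")
cv2.imwrite("pics/s4.png",cv2.resize(s[180:250,300:390],None,fx=8,fy=8,interpolation=cv2.INTER_CUBIC))
```

```text
pos [ 0.5808 -0.3235  0.0243] rpy [-3.1415e+00 -1.0000e-04  1.6780e-01] q [ 0.45  0.86 -0.05  1.61  0.06  0.67 -1.03] F [-0.8  1.3  5.7] w 0.0598 t 4.35
delta [ 0.001  0.    -0.005] turn [-0. -0. -0.]
```

View pics/s4.png

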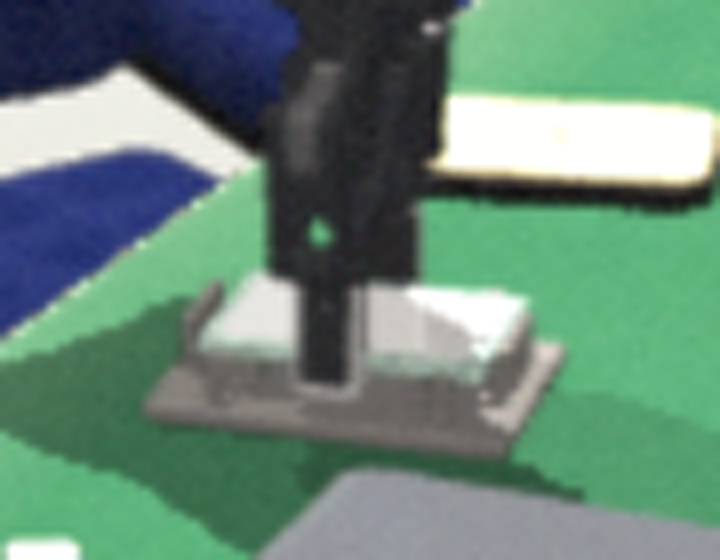

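Gripped at 59.8 mm. I'll lift straight up.

arm_command(deltas=[[0.2,0,0,-0.04,0,0,0],[0.2,0,0,-0.1,0,0,0],[0.2,0,0,-0.2,0,0,0],[0.2,0,0,-0.35,0,0,0],[0.2,0,0,-0.55,0,0,0],[0.2,0,0,-0.75,0,0,0],[0.2,0,0,-0.9,0,0,0],[0.2,0,0,-0.9,0,0,0]])

```text
clock: 5.4
position: [0.5817, -0.324, 0.1622]
tool_rot: [3.139, -0.003, 0.168]
force: [1.6, 0.3, -2.4]
grip_width: 0.059
```

Run:
```python
from h import *
a=-.272
delta([.60,.23,.16],[np.pi,0,a])
s=cams.grab_frame("scene")
cv2.imwrite("pics/s5.png",cv2.resize(s[110:250,270:420],None,fx=5,fy=5,interpolation=cv2.INTER_CUBIC))
```

```text
pos [ 0.5817 -0.324   0.1622] rpy [ 3.1393 -0.0034  0.1676] q [ 0.45  0.68 -0.05  1.56  0.04  0.9  -1.02] F [ 1.6  0.3 -2.4] w 0.059 t 5.4
delta [ 0.737 -3.622  0.009] turn [ 0.002 -0.005  0.56 ]
```

View pics/s5.png

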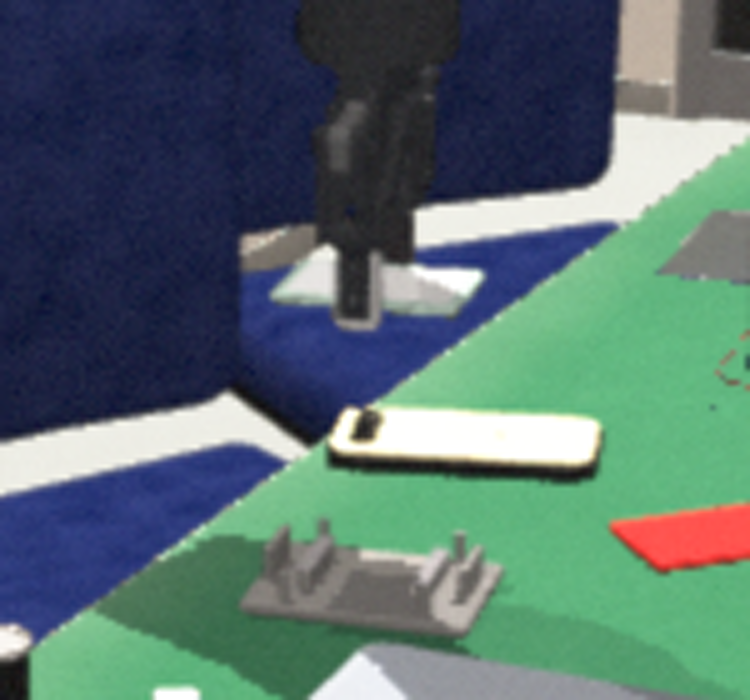

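arm_command(deltas=[[0.2,0.02,-0.1,-0.02,0,0,0.01],[0.2,0.05,-0.3,-0.05,0,0,0.03],[0.2,0.1,-0.5,-0.1,0,0,0.06],[0.2,0.15,-0.7,-0.1,0,0,0.09],[0.2,0.18,-0.9,-0.1,0,0,0.12],[0.2,0.2,-1.0,-0.1,0,0,0.14]])

```text
clock: 6.2
position: [0.585, -0.1674, 0.1736]
tool_rot: [-3.14, 0.001, 0.059]
force: [0.4, -0.3, -0.5]
grip_width: 0.0594
```

arm_command(deltas=[[0.2,0.02,-0.2,0,0,0,0.03],[0.2,0.04,-0.4,0,0,0,0.06],[0.2,0.06,-0.6,0,0,0,0.09],[0.2,0.08,-0.8,0,0,0,0.12],[0.2,0.1,-1.0,0,0,0,0.14]])

```text
clock: 6.82
position: [0.5908, -0.0179, 0.1736]
tool_rot: [-3.141, 0.001, -0.052]
force: [0.1, 0.1, -0.1]
grip_width: 0.0592
```

Run:
```python
from h import *
a=-.272
delta([.60,.23,.16],[np.pi,0,a])
```

```text
pos [ 0.5908 -0.0179  0.1736] rpy [-3.1413e+00  1.3000e-03 -5.2300e-02] q [-0.06  0.56 -0.01  1.76  0.01  0.83 -1.7 ] F [ 0.1  0.1 -0.1] w 0.0592 t 6.825
delta [-0.025 -1.653  0.091] turn [-0.     0.002  0.28 ]
```

arm_command(deltas=[[0.2,-0.01,-0.2,0,0,0,0.03],[0.2,-0.02,-0.4,0,0,0,0.06],[0.2,-0.03,-0.6,0,0,0,0.09],[0.2,-0.04,-0.8,0,0,0,0.12],[0.2,-0.05,-0.95,0,0,0,0.15],[0.2,-0.05,-0.95,0,0,0,0.15]])

```text
clock: 7.58
position: [0.5904, 0.1256, 0.1735]
tool_rot: [-3.141, 0.002, -0.167]
force: [0.3, 0.0, -0.8]
grip_width: 0.0597
```

Run:
```python
from h import *
a=-.272
delta([.590,.2328,.14],[np.pi,0,a])
```

```text
pos [0.5904 0.1256 0.1735] rpy [-3.1411e+00  1.5000e-03 -1.6690e-01] q [-0.32  0.57  0.01  1.73 -0.01  0.84 -2.04] F [ 0.3  0.  -0.8] w 0.0597 t 7.575
delta [-0.121 -0.704  0.224] turn [-0.     0.002  0.134]
```

arm_command(deltas=[[0.2,-0.03,-0.2,0.05,0,0,0.03],[0.2,-0.06,-0.4,0.1,0,0,0.06],[0.2,-0.1,-0.6,0.15,0,0,0.1],[0.2,-0.12,-0.7,0.22,0,0,0.134],[0.2,-0.12,-0.7,0.22,0,0,0.134],[0.2,-0.12,-0.7,0.22,0,0,0.134]])

```text
clock: 8.32
position: [0.5916, 0.2279, 0.1413]
tool_rot: [3.141, -0.0, -0.276]
force: [-0.3, -1.5, 0.0]
grip_width: 0.059
```

Run:
```python
from h import *
a=-.272
delta([.590,.2328,.08],[np.pi,0,a])
s=cams.grab_frame("scene");t=cams.grab_frame("top")
cv2.imwrite("pics/s6f.png",s);cv2.imwrite("pics/t6f.png",t)
cv2.imwrite("pics/s6.png",cv2.resize(s[230:390,120:300],None,fx=4,fy=4,interpolation=cv2.INTER_CUBIC))
cv2.imwrite("pics/t6.png",cv2.resize(t[170:310,120:280],None,fx=4,fy=4,interpolation=cv2.INTER_CUBIC))
```

```text
pos [0.5916 0.2279 0.1413] rpy [ 3.1409e+00 -1.0000e-04 -2.7560e-01] q [-0.49  0.66  0.04  1.67 -0.03  0.82 -2.28] F [-0.3 -1.5  0. ] w 0.059 t 8.325
delta [-0.019 -0.029  0.408] turn [ 0.001 -0.    -0.005]
```

View pics/s6.png

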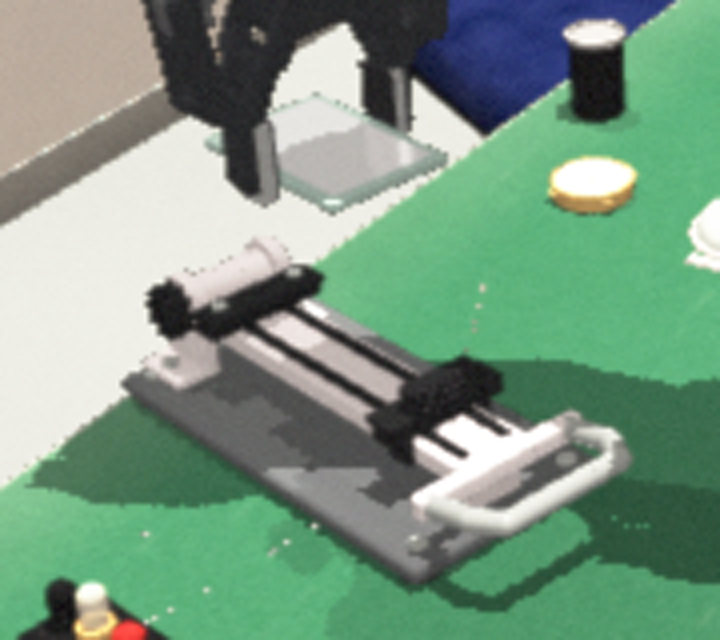

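View pics/t6.png

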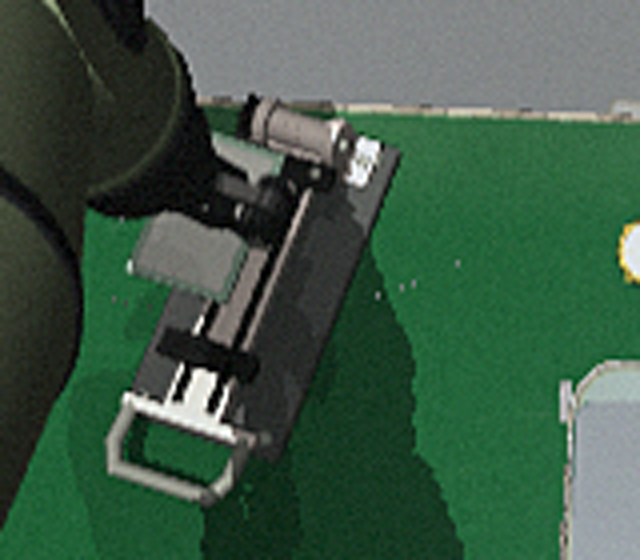

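arm_command(deltas=[[0.2,-0.01,-0.015,0.1,0,0,-0.002],[0.2,-0.018,-0.03,0.2,0,0,-0.004],[0.2,-0.018,-0.03,0.3,0,0,-0.005],[0.2,-0.018,-0.03,0.38,0,0,-0.005],[0.2,-0.018,-0.03,0.38,0,0,-0.005],[0.2,-0.018,-0.03,0.38,0,0,-0.005]])

```text
clock: 9.18
position: [0.5904, 0.2343, 0.0843]
tool_rot: [-3.141, -0.0, -0.271]
force: [0.2, 0.0, 0.0]
grip_width: 0.0596
```

Run:
```python
from h import *
a=-.272
delta([.590,.2328,.08],[np.pi,0,a])
s=cams.grab_frame("scene");t=cams.grab_frame("top")
cv2.imwrite("pics/s7f.png",s);cv2.imwrite("pics/t7f.png",t)
cv2.imwrite("pics/s7.png",cv2.resize(s[270:370,145:285],None,fx=5.5,fy=5.5,interpolation=cv2.INTER_CUBIC))
cv2.imwrite("pics/t7.png",cv2.resize(t[190:300,130:240],None,fx=5,fy=5,interpolation=cv2.INTER_CUBIC))
```

```text
pos [0.5904 0.2343 0.0843] rpy [-3.1414e+00 -3.0000e-04 -2.7140e-01] q [-0.49  0.74  0.03  1.69 -0.03  0.71 -2.29] F [0.2 0.  0. ] w 0.0596 t 9.175
delta [-0.     0.01   0.029] turn [-0.    -0.     0.001]
```

View pics/s7.png

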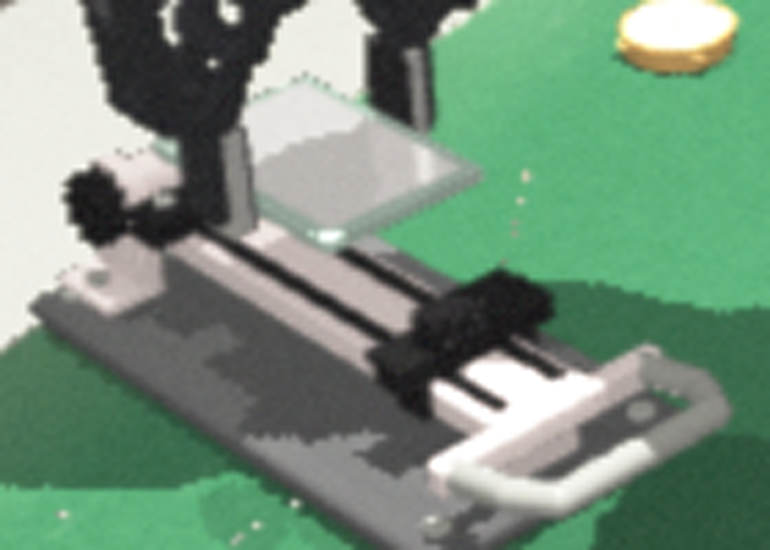

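View pics/t7.png

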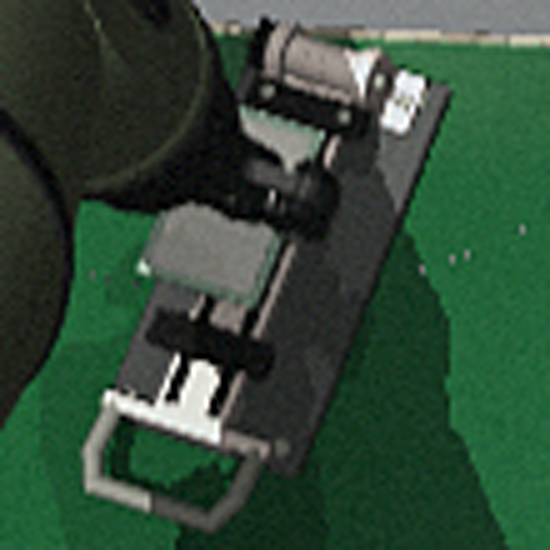

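Run:
```python
from h import *
zt=lambda x,y:(x/5+130-.4,y/5+190-.4); zs=lambda x,y:(x/5.5+145-.4,y/5.5+270-.4)
for nm,a,b in(("nearL",(145,267),(325,240)),("nearR",(262,305),(482,174)),("farR",(325,130),(303,78))):
    print(nm,tri(zt(*a),zs(*b)).round(4),cast("top",zt(*a),.085)[0].round(4),cast("scene",zs(*b),.085)[0].round(4))
P=cast("scene",[zs(325,240),zs(482,174),zs(303,78),zs(158,150)],.085);print("scene c",P.mean(0),np.linalg.norm(np.diff(P,axis=0),axis=1))
Q=cast("top",[zt(145,267),zt(325,130)],.085);print("top c",Q.mean(0))
# predicted slots/jaw etc
u=np.array([np.cos(.276),-np.sin(.276),0]);v=np.array([np.sin(.276),np.cos(.276),0]);w=np.array([0,0,1.]);B=np.array([.6002,.2293,.04])
cand={"hand+":(-153,30,-1),"hand-":(-153,-30,-1),"fixlip+":(41.5,30,10),"fixlip-":(41.5,-30,10),"sl0+":(-69.5,30,10),"sl0-":(-69.5,-30,10),"spine+":(0,18,-2),"spine-":(0,-18,-2)}
im=cv2.imread("pics/top0.png");i2=cv2.imread("pics/scene0.png")
a=cv2.resize(im[185:305,135:235],None,fx=6,fy=6,interpolation=cv2.INTER_CUBIC)
b=cv2.resize(i2[280:380,145:285],None,fx=5.5,fy=5.5,interpolation=cv2.INTER_CUBIC)
for k,(x,y,z) in cand.items():
    X=B+(x*u+y*v+z*w)/1000
    p=(proj("top",X)[0]-[135,185]+.5)*6;q=(proj("scene",X)[0]-[145,280]+.5)*5.5
    cv2.circle(a,tuple(int(i) for i in p),4,(0,0,255),1);cv2.circle(b,tuple(int(i) for i in q),4,(0,0,255),1)
cv2.imwrite("pics/oa.png",a[:600]);cv2.imwrite("pics/oa2.png",a[300:]);cv2.imwrite("pics/ob.png",b)
```

```text
nearL [0.5569 0.272  0.0866] [0.5565 0.2722 0.085 ] [0.5592 0.2699 0.085 ]
nearR [0.5406 0.2159 0.0842] [0.5406 0.2158 0.085 ] [0.5396 0.2171 0.085 ]
farR [0.6255 0.1944 0.0868] [0.6263 0.1951 0.085 ] [0.6275 0.1917 0.085 ]
scene c [0.59135871 0.23212017 0.085     ] [0.05635241 0.09144582 0.0592013 ]
top c [0.59141396 0.23361181 0.085     ]
```

View pics/oa.png

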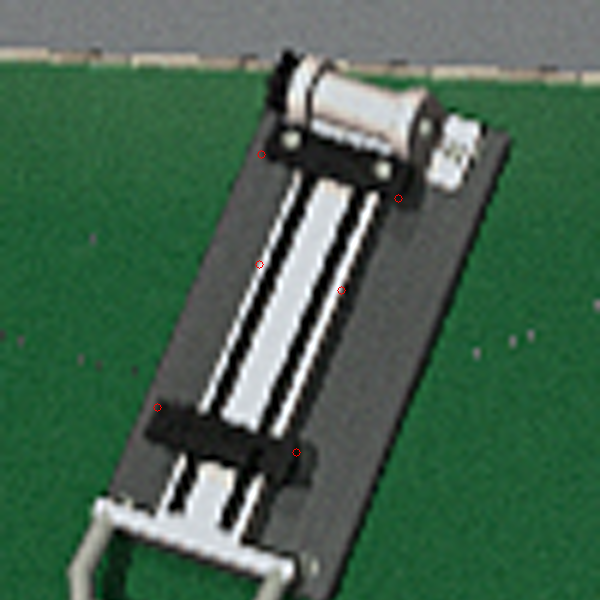

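View pics/ob.png

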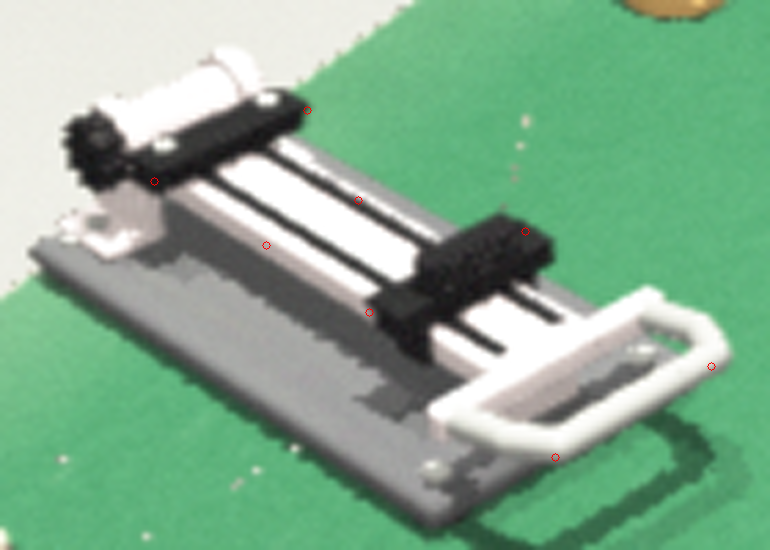

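View pics/oa2.png

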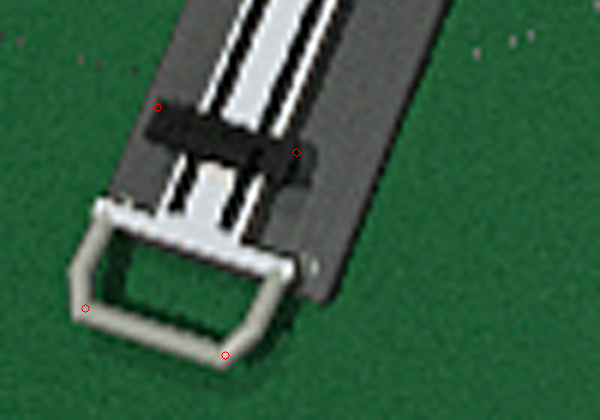

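Overlaying the measured frame on the pictures fits to within about 1 mm: bed at (.6002, .2293), yaw −.276. The mirror centre is at about (.5912, .2330). I'll lower to just above contact.

Run:
```python
from h import *
delta([.590,.2333,.0465],[np.pi,0,-.276])
```

```text
pos [0.5905 0.2344 0.0846] rpy [-3.141e+00 -7.000e-04 -2.714e-01] q [-0.49  0.74  0.03  1.69 -0.03  0.71 -2.29] F [-0.6  0.2 -1.3] w 0.0595 t 9.275
delta [-0.002  0.008  0.254] turn [-0.001 -0.001  0.006]
```

arm_command(deltas=[[0.2,-0.002,0.008,0.06,0,0,0.006],[0.2,-0.002,0.008,0.12,0,0,0.006],[0.2,-0.002,0.008,0.18,0,0,0.006],[0.2,-0.002,0.008,0.23,0,0,0.006],[0.2,-0.002,0.008,0.25,0,0,0.006],[0.2,-0.002,0.008,0.25,0,0,0.006],[0.2,-0.002,0.008,0.25,0,0,0.006]])

```text
clock: 10.15
position: [0.5898, 0.2333, 0.0469]
tool_rot: [-3.141, -0.0, -0.276]
force: [0.0, 1.1, -0.7]
grip_width: 0.0591
```

Run:
```python
from h import *
delta([.590,.2333,.0465],[np.pi,0,-.276])
s=cams.grab_frame("scene");t=cams.grab_frame("top")
cv2.imwrite("pics/s8.png",cv2.resize(s[270:370,145:285],None,fx=5.5,fy=5.5,interpolation=cv2.INTER_CUBIC))
cv2.imwrite("pics/t8.png",cv2.resize(t[190:300,130:240],None,fx=5,fy=5,interpolation=cv2.INTER_CUBIC))
```

```text
pos [0.5898 0.2333 0.0469] rpy [-3.1412e+00 -4.0000e-04 -2.7610e-01] q [-0.49  0.79  0.03  1.7  -0.03  0.65 -2.29] F [ 0.   1.1 -0.7] w 0.0591 t 10.15
delta [ 0.001 -0.001  0.002] turn [-0. -0. -0.]
```

View pics/s8.png

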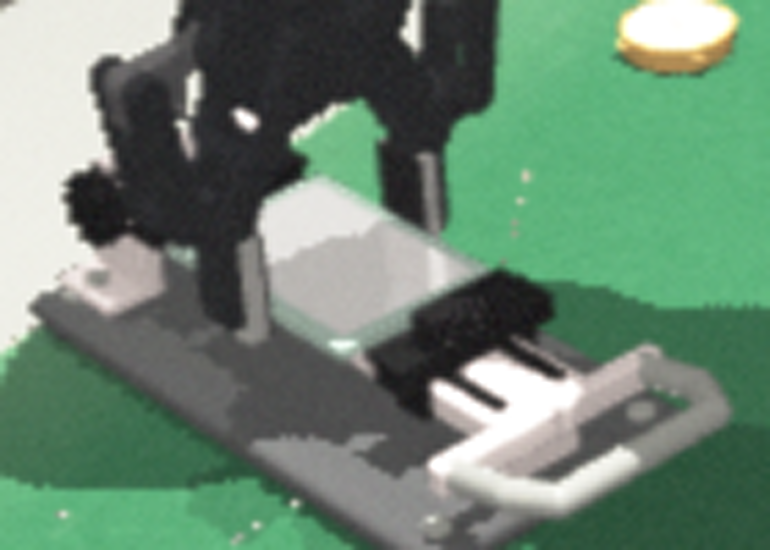

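View pics/t8.png

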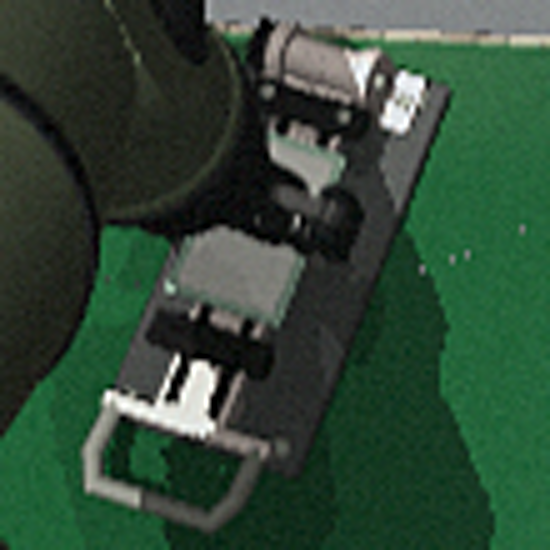

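The mirror lies between the lips, with gaps of roughly 7 mm at both ends. I'll lower it the last 2.5 mm.

arm_command(deltas=[[0.2,0,0,0.008,0,0,0],[0.2,0,0,0.014,0,0,0],[0.2,0,0,0.014,0,0,0],[0.2,0,0,0.014,0,0,0]])

```text
clock: 10.75
position: [0.5896, 0.2332, 0.0445]
tool_rot: [-3.142, 0.0, -0.276]
force: [0.3, -1.0, -1.1]
grip_width: 0.0592
```

arm_command(deltas=[[0.2,0,0,0.005,0,0,0],[0.2,0,0,0.009,0,0,0],[0.2,0,0,0.009,0,0,0],[0.2,0,0,0.009,0,0,0]])

```text
clock: 11.25
position: [0.5896, 0.2333, 0.0441]
tool_rot: [-3.141, -0.0, -0.276]
force: [-6.1, -2.3, 18.4]
grip_width: 0.0594
```

Contact at TCP z ≈ 44.2 mm, as expected. I'll ease off slightly and open slowly.

arm_command(deltas=[[0.2,0,0,-0.005,0,0,0],[0.4,0,0,-0.007,0,0,0],[0.45,0,0,-0.007,0,0,0],[0.55,0,0,-0.007,0,0,0],[0.7,0,0,-0.007,0,0,0],[0.85,0,0,-0.007,0,0,0],[0.95,0,0,-0.007,0,0,0],[0.95,0,0,-0.007,0,0,0]])

```text
clock: 12.25
position: [0.5896, 0.2332, 0.0442]
tool_rot: [-3.142, -0.0, -0.276]
force: [-0.5, -0.6, -0.7]
grip_width: 0.0832
```

Run:
```python
from h import *
delta([.590,.2333,.0465],[np.pi,0,-.276])
s=cams.grab_frame("scene")
cv2.imwrite("pics/s9.png",cv2.resize(s[270:370,145:285],None,fx=5.5,fy=5.5,interpolation=cv2.INTER_CUBIC))
```

```text
pos [0.5896 0.2332 0.0442] rpy [-3.1416 -0.     -0.276 ] q [-0.49  0.8   0.03  1.7  -0.03  0.64 -2.29] F [-0.5 -0.6 -0.7] w 0.0832 t 12.25
delta [ 0.003 -0.001 -0.015] turn [-0. -0.  0.]
```

View pics/s9.png

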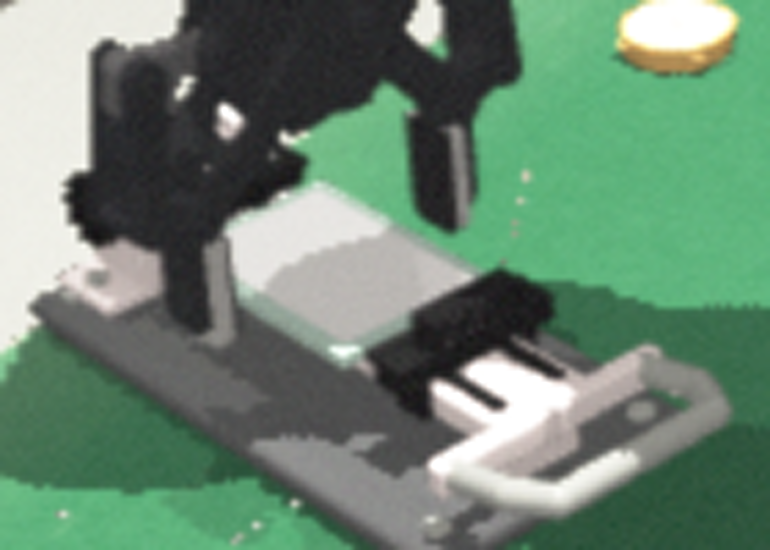

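The mirror lies flat on the bed and the fingers are clear of it. I'll lift straight up.

arm_command(deltas=[[1,0,0,-0.08,0,0,0],[1,0,0,-0.25,0,0,0],[1,0,0,-0.5,0,0,0],[1,0,0,-0.8,0,0,0],[1,0,0,-0.8,0,0,0]])

```text
clock: 12.92
position: [0.5912, 0.2338, 0.1684]
tool_rot: [-3.137, -0.005, -0.276]
force: [0.1, -0.0, -0.4]
grip_width: 0.0855
```

Run:
```python
from h import *
u=np.array([np.cos(.276),-np.sin(.276),0]);B=np.array([.6002,.2293,.04])
T=B+u*-.118;T[2]=.17
delta(T,[np.pi,0,-.276]); print(T)
s=cams.grab_frame("scene");t=cams.grab_frame("top")
cv2.imwrite("pics/s10.png",cv2.resize(s[270:370,145:285],None,fx=5.5,fy=5.5,interpolation=cv2.INTER_CUBIC))
cv2.imwrite("pics/t10.png",cv2.resize(t[190:300,130:240],None,fx=5,fy=5,interpolation=cv2.INTER_CUBIC))
```

```text
pos [0.5912 0.2338 0.1684] rpy [-3.1375 -0.0046 -0.2763] q [-0.5   0.62  0.04  1.65 -0.03  0.86 -2.29] F [ 0.1 -0.  -0.4] w 0.0855 t 12.925
delta [-0.721  0.013 -0.014] turn [-0.005 -0.006 -0.   ]
[0.48666593 0.26145609 0.17      ]
```

View pics/s10.png

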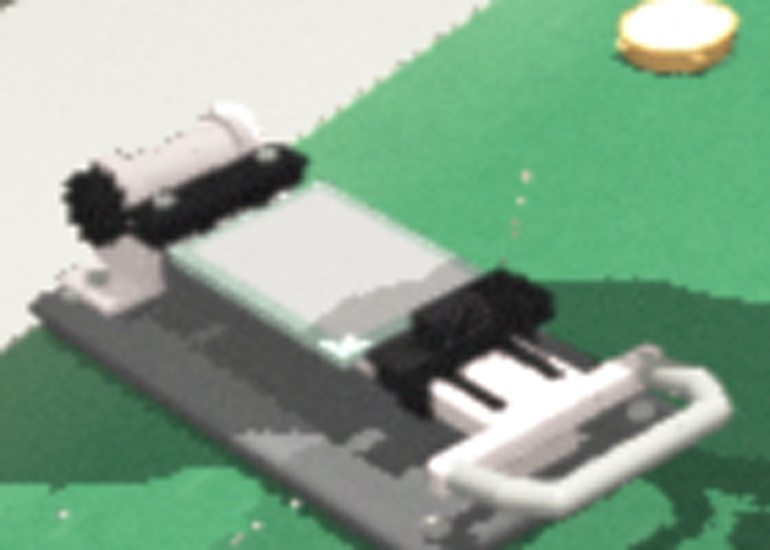

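View pics/t10.png

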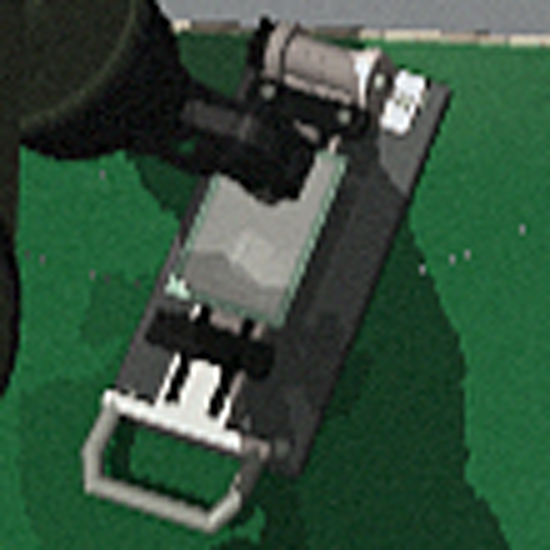

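Run:
```python
from h import *
u=np.array([np.cos(.276),-np.sin(.276),0]);v=np.array([np.sin(.276),np.cos(.276),0]);B=np.array([.6002,.2293,.04])
for nm,px in(("rear z1x6",(215/6+135-.4,466/6+185-.4)),("front",(232/6+135-.4,424/6+185-.4)),):
    for z in(.038,.05,.058):
        X=cast("top",px,z)[0];print(nm,z,((X-B)@u*1000).round(1),((X-B)@v*1000).round(1))
# scene: lug rear top edge? 
for px in((500,312),(505,325),(470,348)):
    q=(px[0]/5.5+145-.4,px[1]/5.5+270-.4)
    for z in(.038,.058):
        X=cast("scene",q,z)[0];print("scene",px,z,((X-B)@u*1000).round(1),((X-B)@v*1000).round(1))
print(-C["top"]["R"].T@C["top"]["t"])
```

```text
rear z1x6 0.038 -83.7 3.1
rear z1x6 0.05 -84.7 -1.3
rear z1x6 0.058 -85.4 -4.3
front 0.038 -65.6 3.1
front 0.05 -66.8 -1.3
front 0.058 -67.6 -4.2
scene (500, 312) 0.038 -60.0 -27.1
scene (500, 312) 0.058 -85.3 -7.8
scene (505, 325) 0.038 -66.9 -23.4
scene (505, 325) 0.058 -91.9 -4.2
scene (470, 348) 0.038 -68.9 -7.9
scene (470, 348) 0.058 -93.8 10.7
[ 0.32891182 -0.10149365  1.10952819]
```

arm_command(deltas=[[0.5,-0.2,0.01,-0.01,0,0,0],[0,-0.45,0.01,-0.01,0,0,0],[-0.5,-0.66,0.01,-0.01,0,0,0],[-1,-0.66,0.01,-0.01,0,0,0],[-1,-0.66,0.01,-0.01,0,0,0],[-1,-0.66,0.01,-0.01,0,0,0],[-1,-0.66,0.01,-0.01,0,0,0]])

```text
clock: 13.9
position: [0.4943, 0.2584, 0.1654]
tool_rot: [3.141, 0.0, -0.277]
force: [-0.6, 0.0, -0.1]
grip_width: -0.0001
```

```bash
cat >> h.py <<'E'
u=np.array([np.cos(.276),-np.sin(.276),0]);v=np.array([np.sin(.276),np.cos(.276),0]);B=np.array([.6002,.2293,.04])
def bed(x,y=0,z=0): return B+(x*u+y*v)/1000+np.array([0,0,z/1000])
def where():
    p=telemetry.observe()['position'];return ((p-B)@u*1000).round(1),((p-B)@v*1000).round(1),p[2]
E
python3 - <<'E'
from h import *
delta(bed(-110,0,24),[np.pi,0,-.276]);print(where())
E
```

```text
pos [0.4943 0.2584 0.1654] rpy [ 3.1413e+00  1.0000e-04 -2.7670e-01] q [-0.62  0.52  0.04  1.86 -0.03  0.76 -2.41] F [-0.6  0.  -0.1] w -0.0001 t 13.9
delta [-0.001 -0.006  0.676] turn [ 0.     0.    -0.001]
(np.float64(-109.8), np.float64(-0.9), np.float64(0.16539873463045832))
```

arm_command(deltas=[[-1,0,0,0.15,0,0,0],[-1,0,-0.006,0.3,0,0,0],[-1,0,-0.006,0.45,0,0,0],[-1,0,-0.006,0.57,0,0,0],[-1,0,-0.006,0.65,0,0,0],[-1,0,-0.006,0.67,0,0,0],[-1,0,-0.006,0.67,0,0,0]])

```text
clock: 14.78
position: [0.4944, 0.2597, 0.0654]
tool_rot: [-3.141, -0.0, -0.276]
force: [0.5, -1.1, 0.0]
grip_width: -0.0
```

Run:
```python
from h import *
delta(bed(-96,0,24),[np.pi,0,-.276]);print(where())
s=cams.grab_frame("scene");t=cams.grab_frame("top")
cv2.imwrite("pics/s11.png",cv2.resize(s[270:370,145:285],None,fx=5.5,fy=5.5,interpolation=cv2.INTER_CUBIC))
cv2.imwrite("pics/t11.png",cv2.resize(t[190:300,130:240],None,fx=5,fy=5,interpolation=cv2.INTER_CUBIC))
```

```text
pos [0.4944 0.2597 0.0654] rpy [-3.1413e+00 -3.0000e-04 -2.7600e-01] q [-0.61  0.68  0.03  1.91 -0.03  0.56 -2.41] F [ 0.5 -1.1  0. ] w -0.0 t 14.775
delta [0.094 0.003 0.01 ] turn [-0. -0. -0.]
(np.float64(-110.1), np.float64(0.4), np.float64(0.0654272239384253))
```

View pics/s11.png

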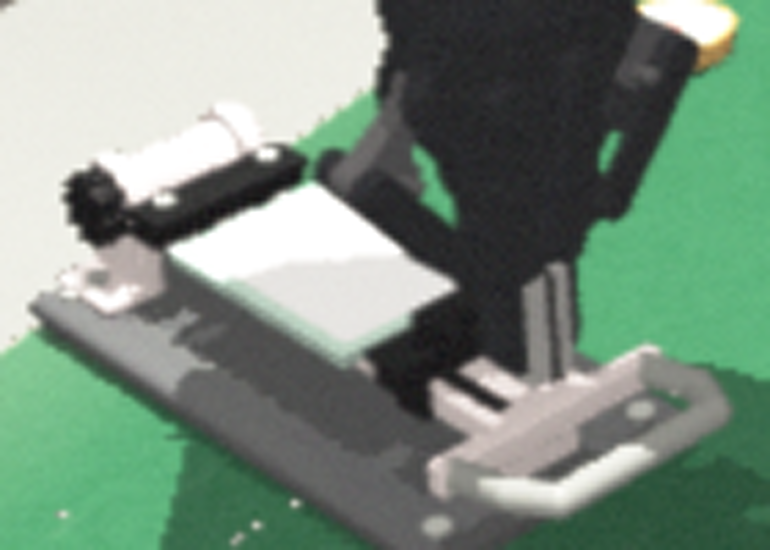

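arm_command(deltas=[[-1,0.03,0.003,0.005,0,0,0],[-1,0.06,0.003,0.01,0,0,0],[-1,0.09,0.003,0.01,0,0,0],[-1,0.12,0.003,0.01,0,0,0],[-1,0.15,0.003,0.01,0,0,0],[-1,0.15,0.003,0.01,0,0,0]])

```text
clock: 15.62
position: [0.5161, 0.2529, 0.0636]
tool_rot: [-3.141, -0.0, -0.276]
force: [0.2, 0.1, 0.2]
grip_width: -0.0001
```

Run:
```python
from h import *
delta(bed(-72,0,24),[np.pi,0,-.276]);print(where())
s=cams.grab_frame("scene");t=cams.grab_frame("top")
cv2.imwrite("pics/s12.png",cv2.resize(s[270:370,145:285],None,fx=5.5,fy=5.5,interpolation=cv2.INTER_CUBIC))
```

```text
pos [0.5161 0.2529 0.0636] rpy [-3.1414e+00 -3.0000e-04 -2.7630e-01] q [-0.58  0.7   0.02  1.86 -0.03  0.58 -2.38] F [0.2 0.1 0.2] w -0.0001 t 15.625
delta [ 0.103 -0.001 -0.002] turn [-0. -0. -0.]
(np.float64(-87.4), np.float64(-0.2), np.float64(0.06364213566094001))
```

View pics/s12.png

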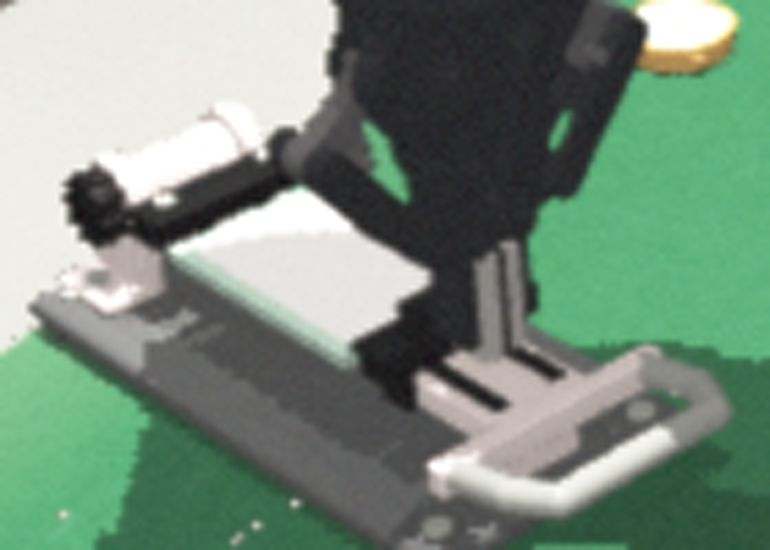

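The jaw is moving, with its lug now at bed x ≈ −76. I'll continue.

arm_command(deltas=[[-1,0.02,0,0,0,0,0],[-1,0.04,0,0,0,0,0],[-1,0.06,0,0,0,0,0],[-1,0.07,0,0,0,0,0],[-1,0.08,0,0,0,0,0],[-1,0.08,0,0,0,0,0]])

```text
clock: 16.48
position: [0.5274, 0.2497, 0.0636]
tool_rot: [-3.141, -0.0, -0.276]
force: [-1.4, 0.6, -1.0]
grip_width: -0.0003
```

arm_command(deltas=[[-1,0.01,0,0,0,0,0],[-1,0.02,0,0,0,0,0],[-1,0.02,0,0,0,0,0]])

```text
clock: 16.85
position: [0.5303, 0.2489, 0.0637]
tool_rot: [-3.141, -0.0, -0.276]
force: [-1.5, 0.6, -0.9]
grip_width: -0.0001
```

Run:
```python
from h import *
delta(bed(-66,0,24),[np.pi,0,-.276]);print(where())
s=cams.grab_frame("scene");t=cams.grab_frame("top")
cv2.imwrite("pics/s13.png",cv2.resize(s[270:370,145:285],None,fx=5.5,fy=5.5,interpolation=cv2.INTER_CUBIC))
```

```text
pos [0.5303 0.2489 0.0637] rpy [-3.1415e+00 -2.0000e-04 -2.7620e-01] q [-0.56  0.71  0.02  1.83 -0.03  0.6  -2.36] F [-1.5  0.6 -0.9] w -0.0001 t 16.85
delta [ 0.044 -0.001 -0.002] turn [-0. -0. -0.]
(np.float64(-72.6), np.float64(-0.2), np.float64(0.06365077209702538))
```

View pics/s13.png

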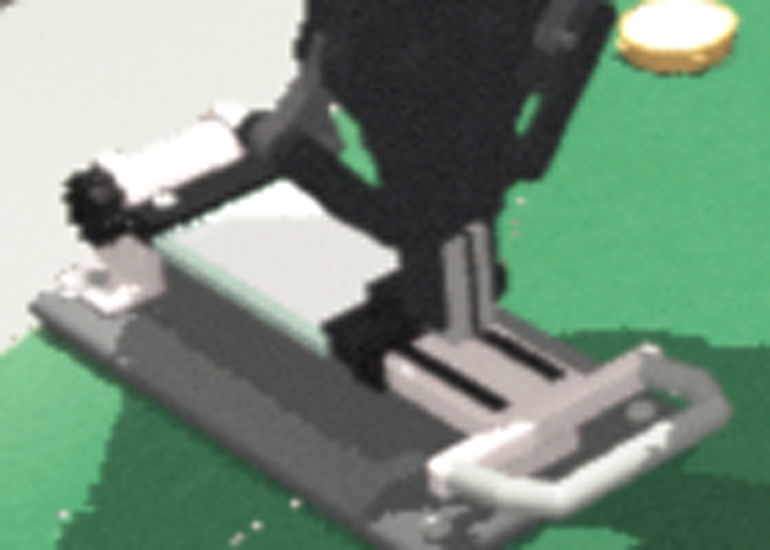

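The mirror's near edge is under the sliding lip, and the mirror is moving towards the fixed jaw. I'll push on in small steps.

arm_command(deltas=[[-1,0.01,0,0,0,0,0],[-1,0.02,0,0,0,0,0],[-1,0.02,0,0,0,0,0]])

```text
clock: 17.32
position: [0.5317, 0.2485, 0.0636]
tool_rot: [3.141, 0.002, -0.275]
force: [-11.2, 3.7, 5.9]
grip_width: 0.0
```

arm_command(deltas=[[-1,0.007,0,0,0,0,0],[-1,0.01,0,0,0,0,0],[-1,0.01,0,0,0,0,0]])

```text
clock: 17.7
position: [0.5318, 0.2485, 0.0635]
tool_rot: [3.14, 0.004, -0.275]
force: [-20.0, 4.0, 12.8]
grip_width: -0.0001
```

Run:
```python
from h import *
delta(bed(-66,0,24),[np.pi,0,-.276]);print(where())
```

```text
pos [0.5318 0.2485 0.0635] rpy [ 3.1401  0.0045 -0.2746] q [-0.55  0.71  0.02  1.83 -0.03  0.61 -2.36] F [-20.    4.   12.8] w -0.0001 t 17.7
delta [ 0.033 -0.001 -0.003] turn [0.002 0.006 0.002]
(np.float64(-71.0), np.float64(-0.1), np.float64(0.06351214095891013))
```

The resistance climbs sharply to 20 N with no further travel, so the jaw is clamped. I'll back off, go up and look.

arm_command(deltas=[[-1,-0.03,0,0,0,0,0],[-1,-0.08,0,0,0,0,0],[-1,-0.12,0,-0.05,0,0,0],[-1,-0.14,0,-0.25,0,0,0],[-1,-0.15,0,-0.5,0,0,0],[-1,-0.2,0,-0.8,0,0,0],[-1,-0.2,0,-0.8,0,0,0]])

```text
clock: 18.58
position: [0.5065, 0.2569, 0.1872]
tool_rot: [-3.137, -0.004, -0.276]
force: [0.1, -0.4, -0.2]
grip_width: 0.0001
```

Run:
```python
from h import *
delta(bed(-153,0,100),[np.pi,0,-.276+np.pi/2]);print(where())
s=cams.grab_frame("scene");t=cams.grab_frame("top")
cv2.imwrite("pics/s14.png",cv2.resize(s[270:370,145:285],None,fx=5.5,fy=5.5,interpolation=cv2.INTER_CUBIC))
cv2.imwrite("pics/t14.png",cv2.resize(t[190:300,130:240],None,fx=5,fy=5,interpolation=cv2.INTER_CUBIC))
```

```text
pos [0.5065 0.2569 0.1872] rpy [-3.1373 -0.0038 -0.2758] q [-0.6   0.5   0.04  1.82 -0.03  0.81 -2.4 ] F [ 0.1 -0.4 -0.2] w 0.0001 t 18.575
delta [-0.37   0.008  0.313] turn [-1.e-03 -8.e-03 -2.e+00]
(np.float64(-97.7), np.float64(1.0), np.float64(0.1872237374035657))
```

View pics/s14.png

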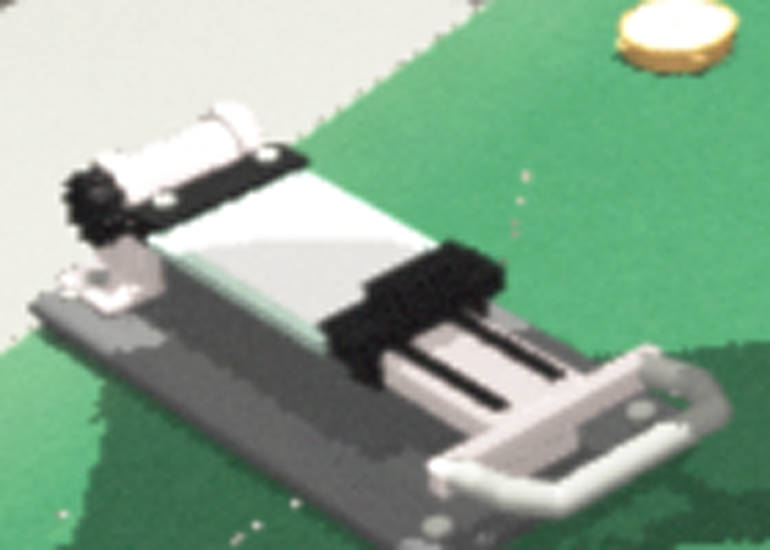

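View pics/t14.png

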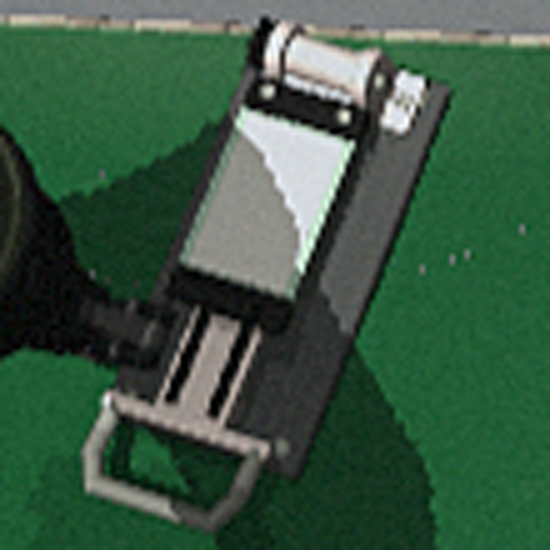

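Both picture views show the mirror flush under both lips. Next I'll turn 90° for the handle bar.

arm_command(deltas=[[-0.4,-0.1,0,0,0,0,-0.2],[-0.4,-0.2,0,0,0,0,-0.4],[-0.4,-0.3,0,0,0,0,-0.6],[-0.4,-0.37,0.008,0,0,0,-0.8],[-0.4,-0.37,0.008,0,0,0,-1.0],[-0.4,-0.37,0.008,0,0,0,-1.0]])

```text
clock: 19.42
position: [0.4516, 0.2695, 0.1828]
tool_rot: [-3.141, 0.001, 0.508]
force: [-0.2, -0.7, -0.5]
grip_width: 0.0256
```

arm_command(deltas=[[-0.4,0,0,0,0,0,-0.2],[-0.4,0,0,0,0,0,-0.4],[-0.4,0,0,0,0,0,-0.6],[-0.4,0,0,0,0,0,-0.8],[-0.4,0,0,0,0,0,-1.0],[-0.4,0,0,0,0,0,-1.0]])

```text
clock: 20.18
position: [0.4518, 0.2695, 0.1831]
tool_rot: [-3.141, 0.0, 1.29]
force: [-0.7, -0.2, -0.7]
grip_width: 0.0253
```

Run:
```python
from h import *
delta(bed(-153,0,45),[np.pi,0,-.276+np.pi/2]);print(where())
```

```text
pos [0.4518 0.2695 0.1831] rpy [-3.1406e+00  5.0000e-04  1.2902e+00] q [-0.37  0.47 -0.37  1.91  0.23  0.8  -1.14] F [-0.7 -0.2 -0.7] w 0.0253 t 20.175
delta [0.012 0.006 0.654] turn [-0.001  0.001 -0.006]
(np.float64(-153.7), np.float64(-1.7), np.float64(0.18305849705267419))
```

arm_command(deltas=[[-0.4,0.012,0.006,0.2,0,0,-0.006],[-0.4,0.012,0.006,0.4,0,0,-0.006],[-0.4,0.012,0.006,0.6,0,0,-0.006],[-0.4,0.012,0.006,0.7,0,0,-0.006],[-0.4,0.012,0.006,0.7,0,0,-0.006],[-0.4,0.012,0.006,0.7,0,0,-0.006]])

```text
clock: 20.92
position: [0.4537, 0.2717, 0.0795]
tool_rot: [3.141, -0.001, 1.298]
force: [-0.3, 0.4, 0.2]
grip_width: 0.0259
```

Run:
```python
from h import *
delta(bed(-153,0,1),[np.pi,0,-.276+np.pi/2]);print(where())
s=cams.grab_frame("scene");t=cams.grab_frame("top")
cv2.imwrite("pics/s15.png",cv2.resize(s[270:380,165:305],None,fx=5.5,fy=5.5,interpolation=cv2.INTER_CUBIC))
cv2.imwrite("pics/t15.png",cv2.resize(t[190:310,120:240],None,fx=5,fy=5,interpolation=cv2.INTER_CUBIC))
```

```text
pos [0.4537 0.2717 0.0795] rpy [ 3.1408e+00 -9.0000e-04  1.2981e+00] q [-0.43  0.63 -0.3   1.97  0.32  0.59 -1.22] F [-0.3  0.4  0.2] w 0.0259 t 20.925
delta [-0.006 -0.003  0.257] turn [ 0.001 -0.001  0.004]
(np.float64(-152.5), np.float64(0.8), np.float64(0.07954956438576863))
```

View pics/s15.png

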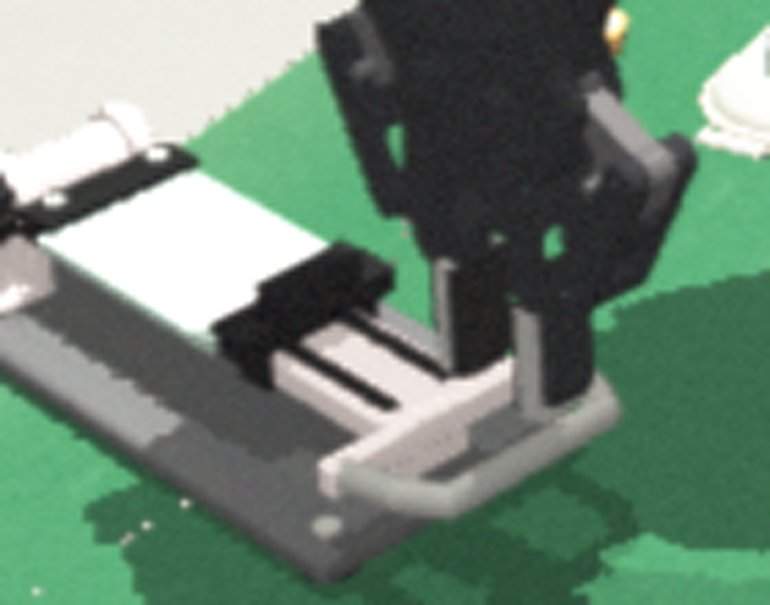

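View pics/t15.png

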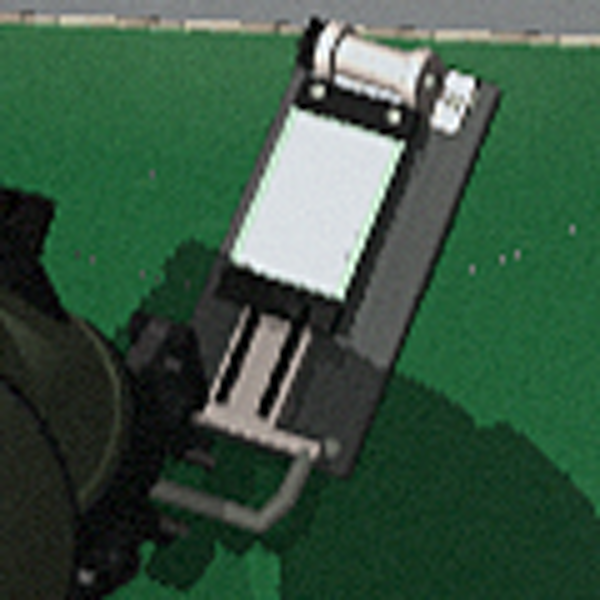

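The fingers straddle the bar in plan view. I'll descend carefully.

arm_command(deltas=[[-0.4,-0.004,-0.003,0.06,0,0,0.004],[-0.4,-0.004,-0.003,0.12,0,0,0.004],[-0.4,-0.004,-0.003,0.18,0,0,0.004],[-0.4,-0.004,-0.003,0.22,0,0,0.004],[-0.4,-0.004,-0.003,0.25,0,0,0.004],[-0.4,-0.004,-0.003,0.25,0,0,0.004]])

```text
clock: 21.78
position: [0.4525, 0.2709, 0.0409]
tool_rot: [-3.141, 0.0, 1.297]
force: [-0.3, -0.4, -0.6]
grip_width: 0.0257
```

Run:
```python
from h import *
delta(bed(-153,0,1),[np.pi,0,-.276+np.pi/2]);print(where())
s=cams.grab_frame("scene")
cv2.imwrite("pics/s16.png",cv2.resize(s[270:380,165:305],None,fx=5.5,fy=5.5,interpolation=cv2.INTER_CUBIC))
```

```text
pos [0.4525 0.2709 0.0409] rpy [-3.1413e+00  3.0000e-04  1.2966e+00] q [-0.46  0.7  -0.27  1.98  0.36  0.51 -1.25] F [-0.3 -0.4 -0.6] w 0.0257 t 21.775
delta [ 0.001  0.003 -0.001] turn [-0.     0.     0.002]
(np.float64(-153.5), np.float64(-0.2), np.float64(0.04086153716918799))
```

View pics/s16.png

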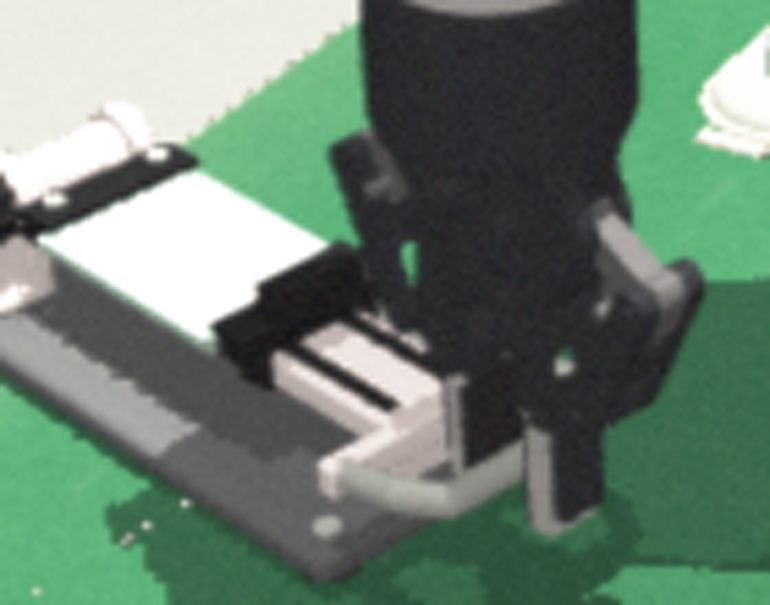

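arm_command(deltas=[[-0.55,0,0,0,0,0,0],[-0.7,0,0,0,0,0,0],[-0.8,0,0,0,0,0,0],[-0.9,0,0,0,0,0,0],[-0.9,0,0,0,0,0,0],[-0.9,0,0,0,0,0,0]], newtons=30)

```text
clock: 22.58
position: [0.4518, 0.2712, 0.0413]
tool_rot: [-3.141, 0.0, 1.297]
force: [-6.4, 0.9, 6.3]
grip_width: 0.0085
```

Run:
```python
from h import *
delta(bed(-153,0,1),[np.pi,0,-.276+np.pi/2]);print(where())
# arc plan: offsets along bed x and up, from start
for th in np.arange(0,1.3,.1):
    c,s=np.cos(th),np.sin(th)
    x,z=-228*c-5*s,228*s-5*c
    print(round(th,2),round((x+228)/150,3),round((z+5)/150,3))
```

```text
pos [0.4518 0.2712 0.0413] rpy [-3.1406e+00  3.0000e-04  1.2970e+00] q [-0.46  0.7  -0.27  1.98  0.36  0.51 -1.25] F [-6.4  0.9  6.3] w 0.0085 t 22.575
delta [0.001 0.008 0.002] turn [-0.001  0.     0.003]
(np.float64(-154.2), np.float64(-0.1), np.float64(0.04132171972439298))
0.0 0.0 0.0
0.1 0.004 0.152
0.2 0.024 0.303
0.3 0.058 0.451
0.4 0.107 0.595
0.5 0.17 0.733
0.6 0.247 0.864
0.7 0.336 0.987
0.8 0.437 1.1
0.9 0.549 1.203
1.0 0.671 1.294
1.1 0.801 1.373
1.2 0.938 1.438
```

Tool +y equals bed +x. Lifting along the arc:

arm_command(deltas=[[-0.9,0,0.001,-0.075,0,0,0],[-0.9,0,0.004,-0.15,0,0,0],[-0.9,0,0.013,-0.23,0,0,0],[-0.9,0,0.024,-0.3,0,0,0],[-0.9,0,0.024,-0.3,0,0,0]])

```text
clock: 23.2
position: [0.455, 0.2703, 0.0869]
tool_rot: [-3.14, 0.0, 1.297]
force: [-8.9, 3.3, 0.3]
grip_width: 0.0085
```

Run:
```python
from h import *
delta(bed(-153,0,1),[np.pi,0,-.276+np.pi/2]);print(where())
s=cams.grab_frame("scene")
cv2.imwrite("pics/s17.png",cv2.resize(s[250:380,145:305],None,fx=4.6,fy=4.6,interpolation=cv2.INTER_CUBIC))
```

```text
pos [0.455  0.2703 0.0869] rpy [-3.1403e+00  1.0000e-04  1.2969e+00] q [-0.42  0.62 -0.31  1.96  0.32  0.6  -1.21] F [-8.9  3.3  0.3] w 0.0085 t 23.2
delta [ 0.001 -0.014  0.306] turn [-0.002  0.     0.003]
(np.float64(-150.9), np.float64(-0.1), np.float64(0.08686009562895058))
```

View pics/s17.png

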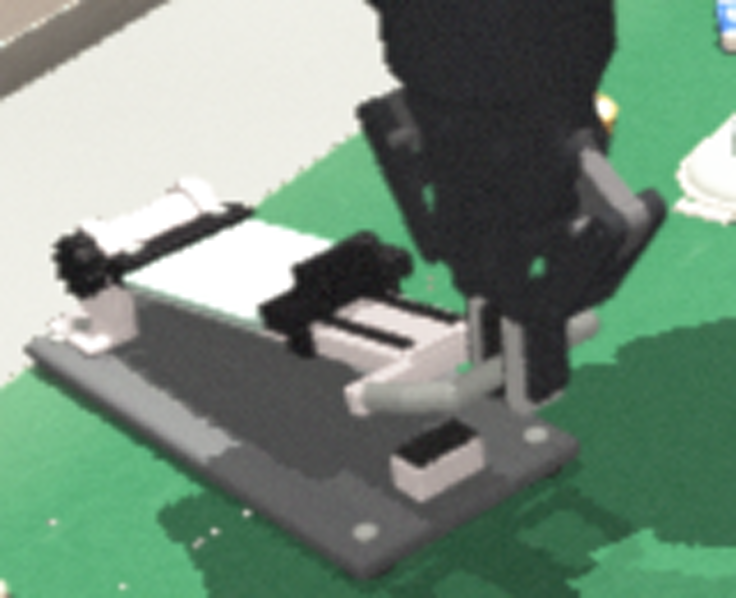

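arm_command(deltas=[[-0.9,0,0.005,-0.07,0,0,0],[-0.9,0,0.027,-0.148,0,0,0],[-0.9,0,0.05,-0.22,0,0,0],[-0.9,0,0.076,-0.292,0,0,0],[-0.9,0,0.105,-0.36,0,0,0],[-0.9,0,0.139,-0.43,0,0,0],[-0.9,0,0.139,-0.43,0,0,0]])

```text
clock: 24.12
position: [0.4756, 0.2645, 0.1521]
tool_rot: [-3.141, -0.0, 1.296]
force: [-10.4, 2.7, 4.7]
grip_width: 0.0084
```

Run:
```python
from h import *
delta(bed(-153,0,1),[np.pi,0,-.276+np.pi/2]);print(where())
s=cams.grab_frame("scene")
cv2.imwrite("pics/s18.png",cv2.resize(s[220:380,145:305],None,fx=3.7,fy=3.7,interpolation=cv2.INTER_CUBIC))
```

```text
pos [0.4756 0.2645 0.1521] rpy [-3.1407e+00 -1.0000e-04  1.2964e+00] q [-0.36  0.54 -0.35  1.89  0.26  0.76 -1.13] F [-10.4   2.7   4.7] w 0.0084 t 24.125
delta [ 0.001 -0.156  0.741] turn [-0.001 -0.     0.002]
(np.float64(-129.5), np.float64(-0.1), np.float64(0.15206921064941792))
```

View pics/s18.png

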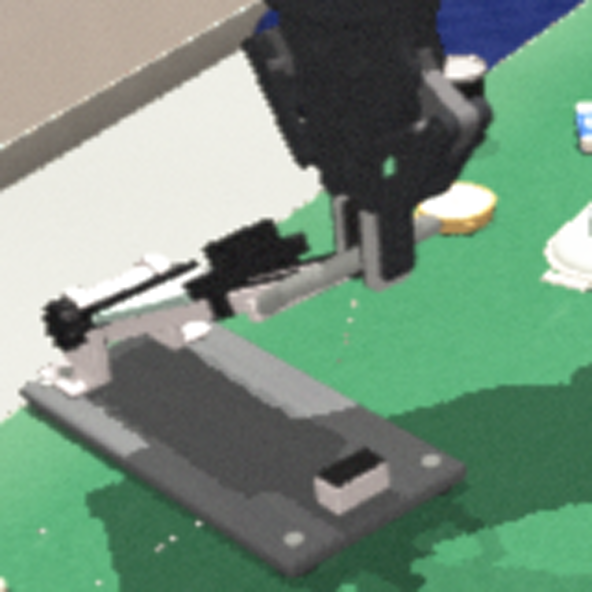

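arm_command(deltas=[[-0.9,0,0.035,-0.066,0,0,0],[-0.9,0,0.074,-0.131,0,0,0],[-0.9,0,0.116,-0.194,0,0,0],[-0.9,0,0.162,-0.256,0,0,0],[-0.9,0,0.21,-0.314,0,0,0],[-0.9,0,0.262,-0.37,0,0,0],[-0.9,0,0.316,-0.422,0,0,0],[-0.9,0,0.373,-0.473,0,0,0]])

```text
clock: 25.18
position: [0.5282, 0.2497, 0.2232]
tool_rot: [-3.139, 0.001, 1.298]
force: [-17.6, 2.0, 14.0]
grip_width: 0.009
```

Run:
```python
from h import *
delta(bed(-153,0,1),[np.pi,0,-.276+np.pi/2]);w=where();print(w)
x=(w[0]+154.2)/150;z=(w[2]-.0413)/.15;print(x,z,"theta", np.arctan2(z*150-5+0,228-x*150)+np.arctan2(5,228))
s=cams.grab_frame("scene")
cv2.imwrite("pics/s19.png",cv2.resize(s[200:380,145:325],None,fx=3.3,fy=3.3,interpolation=cv2.INTER_CUBIC))
```

```text
pos [0.5282 0.2497 0.2232] rpy [-3.1385e+00  6.0000e-04  1.2976e+00] q [-0.28  0.51 -0.37  1.72  0.21  0.96 -1.  ] F [-17.6   2.   14. ] w 0.009 t 25.175
delta [ 0.002 -0.517  1.216] turn [-0.004  0.001  0.004]
(np.float64(-74.9), np.float64(0.0), np.float64(0.22319781974316194))
0.5286666666666665 1.2126521316210797 theta 0.8937121515670264
```

View pics/s19.png

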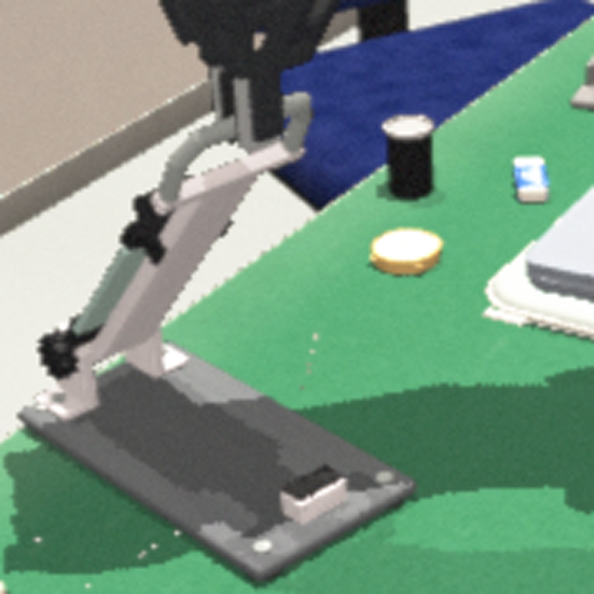

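The force is mostly radial, about 22 N inward. I'll bias the path outwards by about 2 mm and continue.

arm_command(deltas=[[-0.9,0,0.0,-0.014,0,0,0],[-0.9,0,0.052,-0.06,0,0,0],[-0.9,0,0.115,-0.105,0,0,0],[-0.9,0,0.18,-0.145,0,0,0],[-0.9,0,0.246,-0.184,0,0,0],[-0.9,0,0.246,-0.184,0,0,0]])

```text
clock: 25.98
position: [0.5667, 0.2389, 0.2508]
tool_rot: [3.141, -0.001, 1.296]
force: [-4.5, 1.2, 9.1]
grip_width: 0.0084
```

```bash
cat >> h.py <<'E'
def th():
    w=where();x=(w[0]+154.2);z=(w[2]-.0413)*1000
    t=np.arctan2(z-5,228-x)+np.arctan2(5,228);F=telemetry.observe()['force'];fx=F@u;fz=F[2]
    print("theta",t.round(3),"r",np.hypot(z-5,228-x).round(1),"F on bar: tang",(-fx*np.sin(t)-fz*np.cos(t)).round(1),"inward",(-fx*np.cos(t)+fz*np.sin(t)).round(1))
E
python3 - <<'E'
from h import *
delta(bed(-153,0,1),[np.pi,0,-.276+np.pi/2]);print(where());th()
s=cams.grab_frame("scene")
cv2.imwrite("pics/s20.png",cv2.resize(s[200:380,145:325],None,fx=3.3,fy=3.3,interpolation=cv2.INTER_CUBIC))
E
```

```text
pos [0.5667 0.2389 0.2508] rpy [ 3.1406e+00 -1.1000e-03  1.2955e+00] q [-0.25  0.52 -0.36  1.61  0.2   1.04 -0.94] F [-4.5  1.2  9.1] w 0.0084 t 25.975
delta [-0.002 -0.789  1.398] turn [ 0.001 -0.001  0.001]
(np.float64(-34.8), np.float64(0.1), np.float64(0.25081155522127435))
theta 1.105 r 231.6 F on bar: tang 0.1 inward 10.3
```

View pics/s20.png

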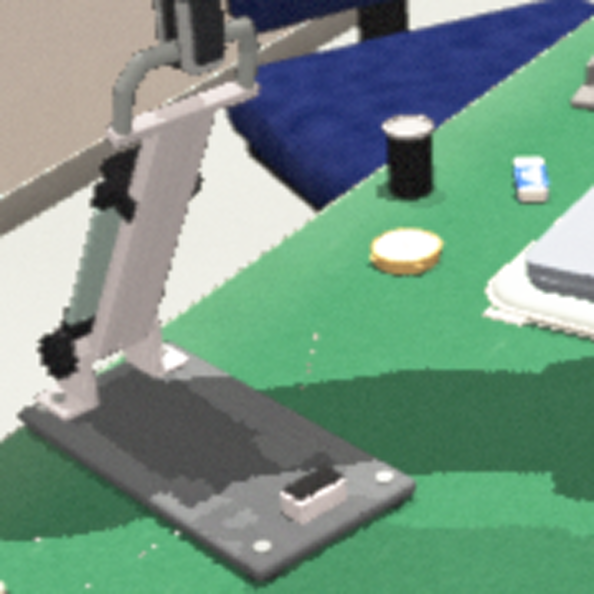

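arm_command(deltas=[[-0.9,0,0.034,-0.023,0,0,0],[-0.9,0,0.068,-0.04,0,0,0],[-0.9,0,0.1,-0.056,0,0,0],[-0.9,0,0.137,-0.07,0,0,0],[-0.9,0,0.137,-0.07,0,0,0]])

```text
clock: 26.65
position: [0.5862, 0.2334, 0.2605]
tool_rot: [3.141, -0.001, 1.296]
force: [-2.4, 1.2, 5.8]
grip_width: 0.0087
```

Run:
```python
from h import *
th();print(where())
```

```text
theta 1.201 r 231.7 F on bar: tang 0.4 inward 6.4
(np.float64(-14.6), np.float64(0.1), np.float64(0.2604828550457459))
```

arm_command(deltas=[[-0.9,0,0.015,-0.006,0,0,0],[-0.9,0,0.03,-0.012,0,0,0],[-0.9,0,0.03,-0.012,0,0,0]])

```text
clock: 27.02
position: [0.5901, 0.2322, 0.2622]
tool_rot: [3.141, -0.0, 1.296]
force: [-3.2, 2.9, 5.5]
grip_width: 0.0088
```

Run:
```python
from h import *
th();print(where())
```

```text
theta 1.22 r 231.7 F on bar: tang 1.7 inward 6.5
(np.float64(-10.5), np.float64(0.0), np.float64(0.262151378957943))
```

arm_command(deltas=[[-0.9,0,0.012,-0.004,0,0,0],[-0.9,0,0.024,-0.008,0,0,0],[-0.9,0,0.024,-0.008,0,0,0]])

```text
clock: 27.4
position: [0.5914, 0.2319, 0.2624]
tool_rot: [-3.138, 0.001, 1.297]
force: [-16.2, 4.1, 2.9]
grip_width: 0.0084
```

Run:
```python
from h import *
th();print(where())
```

```text
theta 1.226 r 231.5 F on bar: tang 14.7 inward 8.3
(np.float64(-9.1), np.float64(0.1), np.float64(0.26244198459810225))
```

arm_command(deltas=[[-0.9,0,0.012,-0.004,0,0,0],[-0.9,0,0.024,-0.008,0,0,0],[-0.9,0,0.024,-0.008,0,0,0]])

```text
clock: 27.78
position: [0.5918, 0.2318, 0.2626]
tool_rot: [-3.132, 0.004, 1.299]
force: [-35.2, 5.5, 1.8]
grip_width: 0.0086
```

Run:
```python
from h import *
th();print(where(),telemetry.observe()['tool_rot'])
```

```text
theta 1.228 r 231.5 F on bar: tang 32.7 inward 13.6
(np.float64(-8.7), np.float64(0.2), np.float64(0.26256162574705044)) [-3.13160298  0.00357679  1.29925074]
```

The frame is at its stop: θ ≈ 1.22 and the tangential force climbs without travel. I'll relieve the push and open.

arm_command(deltas=[[-0.9,0,-0.015,0,0,0,0],[-0.9,0,-0.03,0,0,0,0],[-0.9,0,-0.034,0,0,0,0]])

```text
clock: 28.15
position: [0.5912, 0.2319, 0.2627]
tool_rot: [-3.14, 0.001, 1.297]
force: [1.0, 6.1, -16.1]
grip_width: 0.0085
```

Run:
```python
from h import *
th();print(where())
```

```text
theta 1.226 r 231.8 F on bar: tang 6.2 inward -14.9
(np.float64(-9.3), np.float64(0.0), np.float64(0.26268425114830934))
```

arm_command(deltas=[[-0.8,0,0,0.005,0,0,0],[-0.7,0,0,0.005,0,0,0],[-0.55,0,0,0.005,0,0,0],[-0.45,0,0,0.005,0,0,0],[-0.35,0,0,0.005,0,0,0],[-0.35,0,0,0.005,0,0,0]])

```text
clock: 28.9
position: [0.5917, 0.2317, 0.2632]
tool_rot: [3.142, 0.0, 1.296]
force: [0.1, -0.2, 0.1]
grip_width: 0.0279
```

Run:
```python
from h import *
th();print(where(),telemetry.observe()['grip_width'])
s=cams.grab_frame("scene");t=cams.grab_frame("top")
cv2.imwrite("pics/s21.png",cv2.resize(s[180:380,125:325],None,fx=3,fy=3,interpolation=cv2.INTER_CUBIC))
cv2.imwrite("pics/t21.png",cv2.resize(t[170:310,110:250],None,fx=4,fy=4,interpolation=cv2.INTER_CUBIC))
```

```text
theta 1.229 r 232.1 F on bar: tang -0.2 inward -0.0
(np.float64(-8.8), np.float64(-0.0), np.float64(0.26318682432806867)) 0.027861279865774698
```

View pics/s21.png

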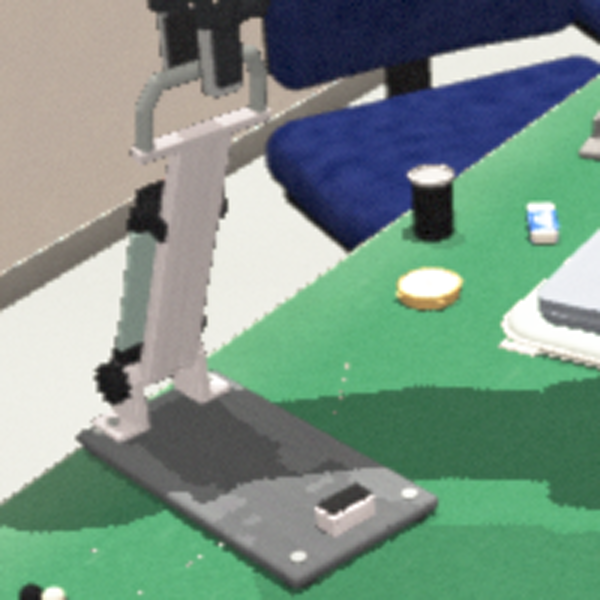

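View pics/t21.png

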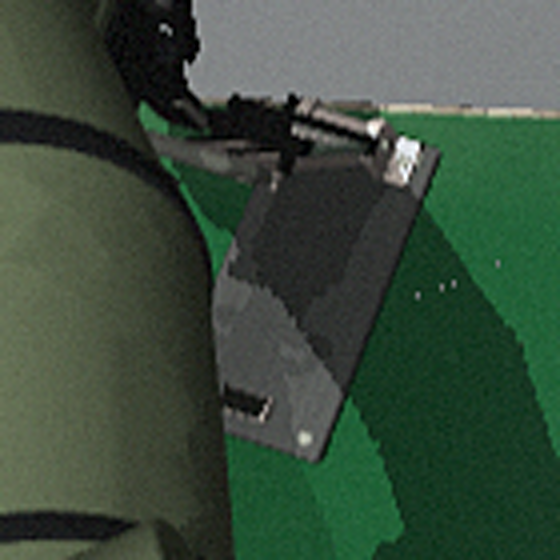

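Released with zero force. I'll retreat straight up.

arm_command(deltas=[[-0.35,0,0,-0.05,0,0,0],[-0.35,0,0,-0.15,0,0,0],[-0.35,0,0,-0.3,0,0,0],[-0.35,0,0,-0.45,0,0,0],[-0.35,0,-0.3,-0.55,0,0,0],[-0.35,0,-0.6,-0.6,0,0,0],[-0.35,0,-0.6,-0.6,0,0,0]])

```text
clock: 29.88
position: [0.5029, 0.2578, 0.3557]
tool_rot: [3.14, -0.002, 1.3]
force: [1.6, 0.8, -0.0]
grip_width: 0.0275
```

Run:
```python
from h import *
th();print(where(),telemetry.observe()['force'])
s=cams.grab_frame("scene");t=cams.grab_frame("top")
cv2.imwrite("pics/s22.png",s)
cv2.imwrite("pics/s22z.png",cv2.resize(s[200:380,125:305],None,fx=4,fy=3.3,interpolation=cv2.INTER_CUBIC))
cv2.imwrite("pics/t22.png",t)
```

```text
theta 1.078 r 355.5 F on bar: tang -1.2 inward -0.6
(np.float64(-101.3), np.float64(0.9), np.float64(0.3556916484705024)) [ 1.59669883  0.80912303 -0.0097982 ]
```

View pics/s22.png

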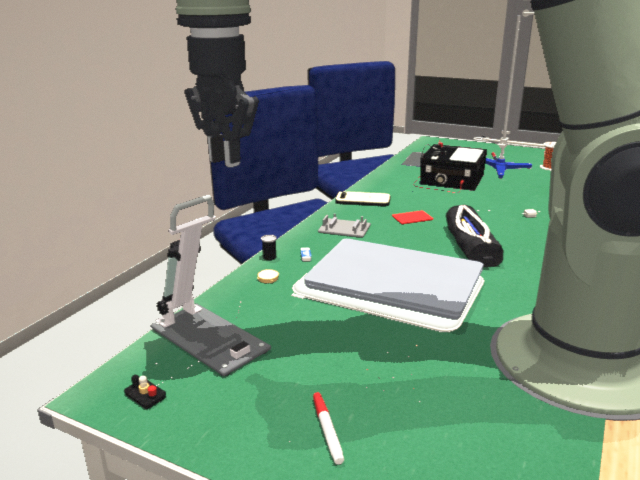

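View pics/s22z.png

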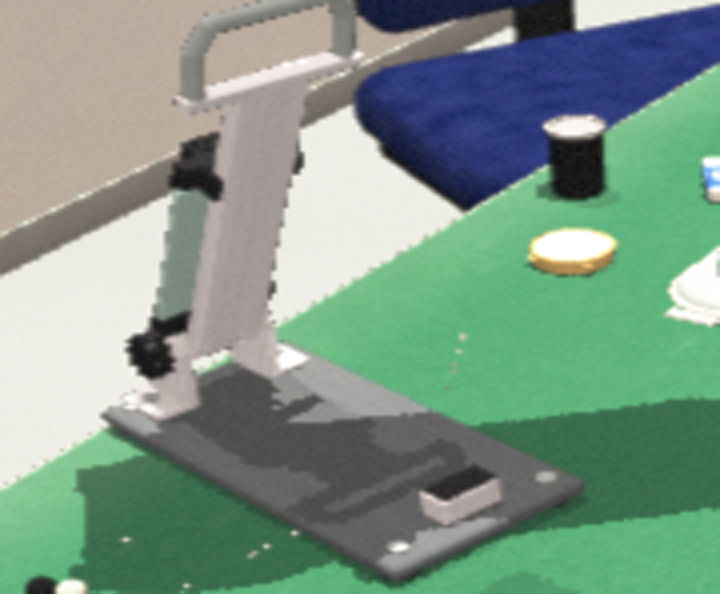

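View pics/t22.png

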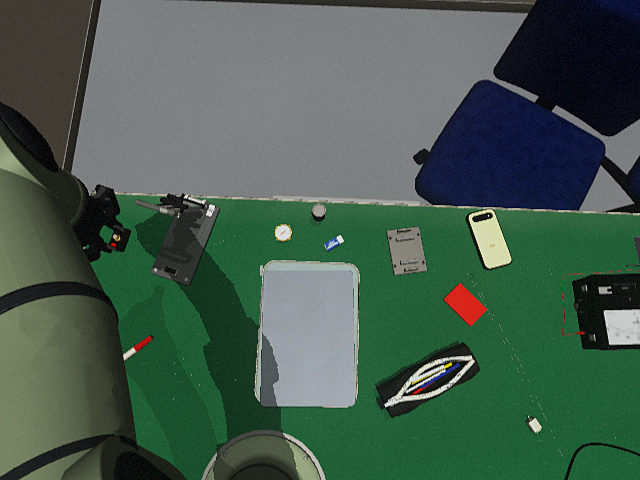

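Run:
```python
from h import *
s=cv2.imread("pics/s22.png")
im=cv2.resize(s[185:275,150:240],None,fx=7,fy=7,interpolation=cv2.INTER_CUBIC)
for th,c in((1.22,(0,0,255)),(1.12,(255,0,0))):
    x=75-228*np.cos(th)-5*np.sin(th);z=4+228*np.sin(th)-5*np.cos(th)
    for y in(-30,30):
        p=(proj("scene",bed(x,y,z))[0]-[150,185]+.5)*7
        cv2.circle(im,tuple(int(i) for i in p),5,c,2)
cv2.imwrite("pics/o22.png",im[:600])
```

```text
(no output)
```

View pics/o22.png

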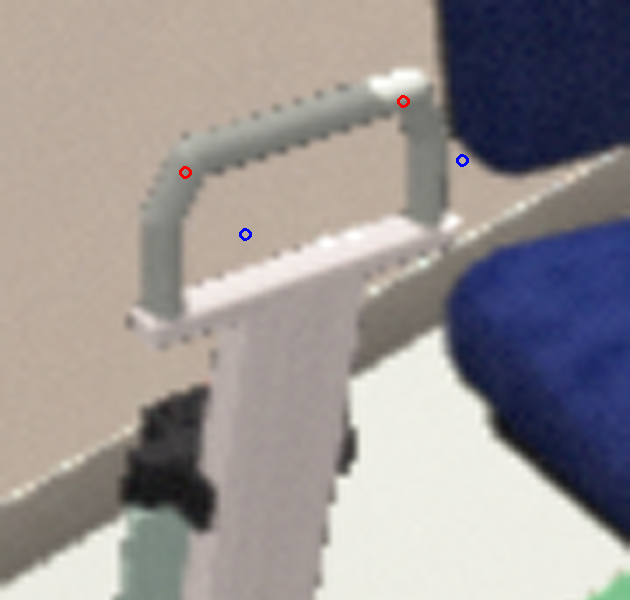

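The bar stands where 1.22 rad predicts, to within the few mm of camera offset, and it isn't near the 1.12 rad marks. Handing in.

```bash
python3 -c "
from workcell import job,telemetry
s=telemetry.observe();print(s['clock'],s['force'].round(1));print(job.job_done())"
```

```text
29.975 [0.7 0.2 0.3]
the job is handed in; nothing more can be done
None
```

I handed the job in at 30 s of the 72 s allowed: the mirror is clamped coating up between the two jaws, and the frame is tipped to its stop. I gripped the mirror by its long edges and laid it about 10 mm towards the handle. I then pushed the sliding jaw closed, lifted the frame by its handle bar, let go and moved clear.

**What the last checks showed**
- **Clamp:** at about 20 N on the lug the jaw stopped moving, and both cameras showed the mirror flush under both lips. After tipping, the scene camera still showed it held, but only from the side.
- **Frame:** the push force rose with no more travel at about 1.22–1.23 rad. In the last picture the bar stands where 1.22 rad predicts, to within a few mm.
- **Surroundings:** the eraser, compass, pot and the red look-alike showed no movement in the last pictures compared with the first. The force on the tool was close to zero when I handed in.

**What disagreed**
- **Cameras:** the two views differed by up to about 8 mm at individual points. I used points combined from both views, and contact agreed with them.
- **Handle arc:** the lifting radius came out about 3.5 mm larger than the 228 mm given. The arm briefly pressed about 22 N towards the hinge until I corrected the path, and about 35 N against the stop at the end.

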